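# Set out four collection pieces for a catalogue photograph

## Task

Set out the four collection pieces upright on the dark display board for a catalogue photo: the black vase on the middle of the square plinth, the hourglass on the middle of the round plinth, the terracotta bowl on the board midway between the two plinths and in line with them, and the carved elephant on the board straight in front of the square plinth, halfway between the plinth and the board's front edge (front is the robot's side; the elephant may face any way). Never tip a piece over, and leave the grey cup and the little wooden box where they stand.

Things in the scene. Friction and masses are not known exactly. Their poses are not given: they have to be found in the camera images.
- vase: Black bulb-shaped vase with a long narrow neck, round, 110 mm tall, loose, about 0.2 kg. Origin: centre of its underside, z up. Foot 42 mm across, widest 64 mm at 32 mm up; straight neck 21 mm across from 74 to 104 mm up; lip 28 mm across at the top. Starts on the table.
- hourglass: Hourglass, round, 100 mm tall, loose, about 0.15 kg: two wooden end discs 52 mm across and 10 mm thick (at the bottom and at 90 to 100 mm up), between them a glass and three thin rods, no wider than 48 mm. Origin: centre of its underside, z up. It can be gripped across the top disc. Starts standing on the table.
- bowl: Small round open terracotta bowl without handle, 45 mm tall, loose, about 0.13 kg. Outside 58 mm across and straight from 20 mm up to the rim, foot 42 mm across; wall 4 mm. Origin: centre of its underside, z up. Starts standing on the table.
- elephant: Carved brown wooden elephant on four legs, 92 mm long with trunk and tail, 64 mm tall, loose, about 0.14 kg. Origin: on the ground midway between its feet; x to its head, y to its left, z up. The barrel of its body is 36 mm wide (across y), axis 40 mm up, straight from x = -10 to +12 mm; ears (x = 20 to 40 mm) about 40 mm wide. Starts standing on the table, facing any way.
- board: Dark wooden slab fixed to the table, 200 mm deep (x) by 340 long (y) by 10 thick. Origin: centre of its underside, z up; the -x edge is the front (robot's side), +y its left end. Turned up to 20 degrees. The two plinths stand on it at x = +50 mm, y = +115 and -115 mm, in either order; midway between them is x = +50 mm, y = 0.
- square_plinth: Low white plaster plinth, 80 by 80 mm, 24 mm tall, fixed on either end of the board and turned with it. Origin: centre of its underside, 10 mm above the table; x, y run as the board's. Front face at x = -40 mm, the board's front edge at x = -150 mm, so the place halfway between is at x = -95 mm, y = 0.
- round_plinth: Low white plaster plinth, a disc 84 mm across, 24 mm tall, fixed on the board at the end away from the square plinth. Origin: centre of its underside, 10 mm above the table.
- cup: Grey stoneware coffee cup with a handle, 60 mm across, 55 mm tall, loose; to be left alone. Origin: centre of its underside; handle towards its +y.
- trinket_box: Little pale wooden box with a brass knob on its closed lid, 70 by 50 mm, 43 mm tall with the knob, loose; to be left alone. Origin: centre of its underside.

How it is judged:
By the outcome, as a careful person would: the job done as asked, in the order asked, and still so for the second after the job is handed in, with the robot touching nothing.
It also fails if it takes over 118 s, if anything falls off the work surface, if the arm or the gripper's body presses on something with over 40 N, if the wrist force passes 120 N, or if a joint passes its speed limit or range.

## Robot

A 6-joint arm with a two-finger parallel gripper is mounted at the origin on the work surface. World frame = base frame: x ahead of the robot, y to its left, z up, the work surface at z = 0. Lengths are in mm, angles in rad, forces in N, time in s.
With the tool pointing down it reaches from about 300 to 775 mm from the base axis. Payload 14.6 kg.
Tool frame: the origin (TCP) lies between the finger pads; the fingertips stand 8 mm ahead of it and the grasp point (between the pads) lies 11 mm behind it; y points along the fingers, x is the direction in which the jaws open and shut, and the axes are right-handed (so a half turn about y gives the same grasp; the last joint's range is limited). The gripper opens to 94 mm and grips with 3 to 60 N. Pads are 16 mm wide; open, the fingers measure 119 mm over their backs; the gripper's body (75 mm by 177 mm) begins 78 mm behind the grasp point.
Start: joints at [-0.067, 0.3, 1.521, -0, 1.321, -0.067], TCP at [549.99, -0.002, 176.746] pointing down, gripper open.
Joint ranges: [-3.03, 3.03], [-0.79, 2.21], [0.23, 2.52], [-1.04, 4.18], [0, 3.07], [-2.55, 2.55]. Speed limits (rad/s): [2.22, 2.22, 2.57, 3.14, 3.14, 3.14].

## Interface

Orientations are given as [roll, pitch, yaw] about the fixed x, y, z axes, in that order (R = Rz(yaw) Ry(pitch) Rx(roll)).
In Python, from cell import read_state, imaging, order gives the robot as it stands. The module is installed in compiled form; this text tells all that it offers.
- The arm moves only by the shell command python3 -m handwheel 'ROWS' [FORCE]. ROWS is JSON, a list that holds one entry, the list of rows, each a list of 7 numbers: the shift along the tool's x, y, z in mm, then the turn, a rotation vector about the tool's x, y, z in degrees, then the opening, from -1 (shut) to 1 (fully open), so that 0 is half open. A call has 1 to 5 rows; each row is the pose to reach, as a shift and turn from the pose measured when the call began, along the tool's axes at that moment; what a row does not reach only later rows make up. A row lasts 1/12 s, in which the tool goes at most 41.7 mm and 7.16 degrees, less where a joint would pass 70% of its speed; a pose out of reach is approached as far as the arm can. A call with a gripper value outside its range is refused whole. The fingers move at their own pace and stop on an object; FORCE is the grip in N (left out, the last holds). Time passes only in rows, so rows that repeat a pose let the fingers close. It gives the time, the measured TCP pose, the force and the opening at its end, in the units of the state.
- read_state(): the state, without advancing time (a new reading comes with each control period).
- imaging.camera(name): name is "scene" or "side" or "wrist"; returns (picture, depth): 400x640x3 uint8, red, green, blue; 400x640 float32, mm along the optical axis (not along the pixel's ray), 0 where there is no reading.
- imaging.get_calibration(name): a dict with "mtx" (3x3 intrinsics, pixels), "dist" ([k1, k2, p1, p2, k3] as OpenCV has them; the pictures are not rectified), "world_from_camera" (4x4, takes a point from camera to world coordinates); the wrist camera has in their place "hand_eye" (4x4, takes a point from camera to tool coordinates, whose origin is the TCP and whose axes are the tool frame's). Camera axes: x right, y down, z forward; pixel columns grow to the right and rows downward; lengths in mm; the calibration is good to about 2 mm. A picture is of the moment at which its call begins: read the wrist's pose just before it. get_calibration takes no time and is no camera call.
- order.sign_off(): hands the job in, once; it reports no verdict.
The state is a dict: "clock": time; "joints": joint angles; "qd": joint speeds; "effort": joint torques, N m; "eef_pos": TCP position; "eef_rot": TCP orientation; "wrist_force": force on the tool from outside, world axes, zero at the start; "moment": the same for the moment, N m; "finger_gap": finger opening in mm.
Only numpy, scipy, OpenCV 4.12 (cv2) and the standard library are available. Lean on these libraries where they do the work, as an engineer would, in place of code of your own. Each camera call takes 0.05 s, during which the arm holds its last target.

## Working session

There is one attempt and no reset: what is moved stays moved. The work goes in short steps, Python scripts to look and compute and a shell command to move; the robot and the scene stay as the last step left them, time stands still between calls to the robot, and variables do not carry over. Pictures are saved under pics/ and viewed, and the job is handed in when it is done.

```bash
mkdir -p pics; ls; cat > h.py <<'E'
import numpy as np, cv2
from scipy.spatial.transform import Rotation as R
from cell import read_state, imaging, order
def Ttool(s=None):
    s=s or read_state(); T=np.eye(4); T[:3,:3]=R.from_euler('xyz',s['eef_rot']).as_matrix(); T[:3,3]=s['eef_pos']; return T
def grab(name):
    c=imaging.get_calibration(name)
    W=Ttool()@np.array(c['hand_eye']) if name=='wrist' else np.array(c['world_from_camera'])
    p,d=imaging.camera(name); return p,d,np.array(c['mtx']),np.array(c['dist'],float),W
def save(n,p): cv2.imwrite('pics/'+n+'.png',p[:,:,::-1])
def cloud(d,K,D,W):
    v,u=np.mgrid[0:d.shape[0],0:d.shape[1]]
    uv=cv2.undistortPoints(np.stack([u.ravel(),v.ravel()],1).astype(np.float64)[:,None],K,D)[:,0]
    P=np.c_[uv,np.ones(len(uv))]*d.reshape(-1,1)
    P=P@W[:3,:3].T+W[:3,3]; P=P.reshape(d.shape+(3,)); P[d==0]=np.nan; return P
def ray(uv,z,K,D,W):
    n=cv2.undistortPoints(np.array(uv,float).reshape(-1,1,2),K,D)[:,0]
    r=np.c_[n,np.ones(len(n))]@W[:3,:3].T; t=(z-W[2,3])/r[:,2]; return W[:3,3]+r*t[:,None]
E
python3 - <<'E'
from h import *
print(read_state())
for n in ['scene','side']:
    p,d,K,D,W=grab(n); save(n+'0',p); np.savez(n+'0.npz',p=p,d=d,K=K,D=D,W=W); print(n,K,D,W.round(3),(d>0).mean())
print(imaging.get_calibration('wrist'))
E
```

```text
pics
{'clock': 0.0, 'joints': array([-6.65791471e-02,  3.00431783e-01,  1.52160911e+00,  3.05812449e-05,
        1.32069333e+00, -6.65949312e-02]), 'qd': array([-0.0005187 , -0.00116999, -0.00027329, -0.00194854,  0.00248716,
       -0.00062805]), 'effort': array([-1.53750298e-03, -5.31805658e+01, -3.52735734e+01,  7.07558286e-02,
        2.43994006e-02, -4.79655944e-05]), 'eef_pos': array([5.49695379e+02, 3.77360698e-02, 1.76196059e+02]), 'eef_rot': array([-1.57069080e+00,  1.13707140e-03,  8.25818484e-06]), 'wrist_force': array([-0.83674587, -0.13664646, -0.38200956]), 'moment': array([ 0.01404862, -0.02031896,  0.02622169]), 'finger_gap': 93.79639206855153}
scene [[517.21298538   0.         323.92619838]
 [  0.         517.21298538 196.29743152]
 [  0.           0.           1.        ]] [-0.11129581  0.          0.          0.          0.        ] [[ 8.180000e-01  4.900000e-01 -3.010000e-01  9.891570e+02]
 [ 5.750000e-01 -6.900000e-01  4.400000e-01 -6.729650e+02]
 [ 8.000000e-03 -5.330000e-01 -8.460000e-01  1.320386e+03]
 [ 0.000000e+00  0.000000e+00  0.000000e+00  1.000000e+00]]
[... 339 characters left out ...]
00e-01 -6.85000e-01  8.33004e+02]
 [ 0.00000e+00  0.00000e+00  0.00000e+00  1.00000e+00]] 0.995921875
{'mtx': array([[310.76393201,   0.        , 320.86451743],
       [  0.        , 310.76393201, 197.54891158],
       [  0.        ,   0.        ,   1.        ]]), 'dist': array([-0.04827146,  0.        ,  0.        ,  0.        ,  0.        ]), 'hand_eye': array([[ 9.99999900e-01, -1.88830821e-04,  4.04838410e-04,
        -2.57883365e-01],
       [-4.40606794e-04, -2.67621893e-01,  9.63523911e-01,
        -2.08175538e+02],
       [-7.35993897e-05, -9.63523994e-01, -2.67621950e-01,
         7.80925094e+01],
       [ 0.00000000e+00,  0.00000000e+00,  0.00000000e+00,
         1.00000000e+00]])}
```

View images.

View pics/scene0.png

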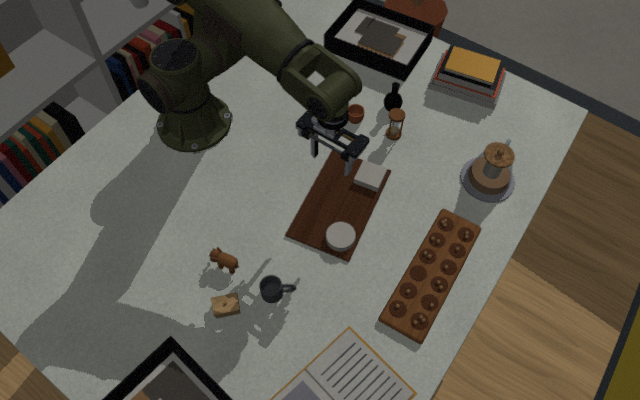

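View pics/side0.png

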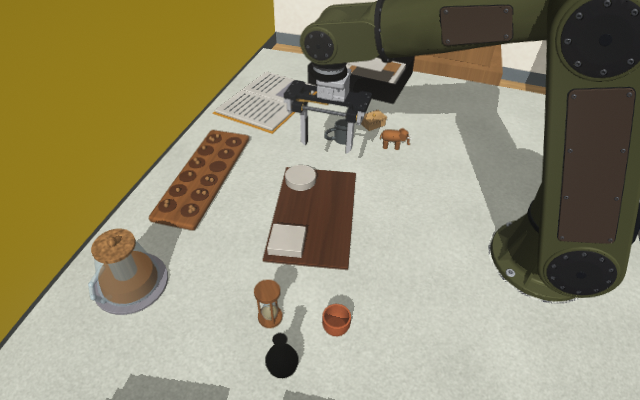

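The scene view shows the board at about (340,205) with the square plinth at (370,177) and the round plinth at (341,236). The vase is at (393,98), hourglass (396,125), bowl (356,113), elephant (224,260), box (225,305) and cup (272,289). The side view agrees, and all of the pieces are upright. Next I measure positions from depth.

```bash
cat > m.py <<'E'
from h import *
import sys
boxes={'scene':dict(vase=(380,80,406,112),hour=(384,107,408,141),bowl=(345,103,366,124),eleph=(207,245,241,275),box=(208,290,242,320),cup=(256,274,298,304),sq=(351,158,390,194),rd=(322,220,360,254)),
'side':dict(vase=(262,330,302,380),hour=(250,278,284,330),bowl=(320,300,354,337),eleph=(378,124,412,152),sq=(264,222,310,262),rd=(282,162,320,192))}
for n in boxes:
    f=np.load(n+'0.npz'); P=cloud(f['d'],f['K'],f['D'],f['W'])
    t=P[(np.abs(P[...,2])<15)&(P[...,0]>300)&(P[...,0]<700)&(np.abs(P[...,1])<500)]; print(n,'table z',np.median(t[:,2]))
    for k,(a,b,c,e) in boxes[n].items():
        q=P[b:e,a:c].reshape(-1,3); q=q[np.isfinite(q[:,2])]
        base=20 if k in('sq','rd') else 6
        h=q[q[:,2]>base]; top=np.percentile(h[:,2],97); s=h[h[:,2]>top-6]
        print(k,len(h),'top',top.round(1),'topmean',s[:,:2].mean(0).round(1),'min',h.min(0).round(0),'max',h.max(0).round(0),'mid',((h.min(0)+h.max(0))/2).round(1)[:2], 'topmid',((s.min(0)+s.max(0))/2).round(1)[:2])
        if k=='sq': print(cv2.minAreaRect(s[:,:2].astype(np.float32)))
        if k=='rd': print(cv2.minEnclosingCircle(s[:,:2].astype(np.float32)))
E
python3 m.py
python3 - <<'E'
from h import *
for n,(a,b,c,e) in dict(scene=(190,70,440,330)).items():
    p=np.load(n+'0.npz')['p'][80:320,200:420]; save('crop_'+n,cv2.resize(p,None,fx=2.5,fy=2.5,interpolation=cv2.INTER_CUBIC))
E
```

```text
scene table z 1.336558015836772
vase 412 top 111.6 topmean [508.5 430.6] min [424. 334.   6.] max [577. 572. 117.] mid [500.5 453.1] topmid [531.9 392.5]
hour 462 top 105.2 topmean [566.6 340.5] min [488. 312.   6.] max [602. 450. 109.] mid [545.2 381.3] topmid [566.6 341.4]
bowl 332 top 441.6 topmean [579.8   8.7] min [379.  -4.   6.] max [588. 394. 469.] mid [483.6 195. ] topmid [578.9   7.9]
eleph 443 top 64.9 topmean [ 416.2 -333.8] min [ 348. -369.    6.] max [ 472. -282.   69.] mid [ 410.1 -325.4] topmid [ 425.9 -335.5]
box 568 top 41.6 topmean [ 513.1 -425.7] min [ 460. -466.    6.] max [ 554. -374.   51.] mid [ 506.9 -419.9] topmid [ 515.7 -424.6]
cup 569 top 58.0 topmean [ 587.8 -320.7] min [ 538. -367.    6.] max [ 645. -255.   63.] mid [ 591.4 -311. ] topmid [ 588.2 -320.8]
sq 670 top 308.2 topmean [631.2 -29.4] min [552. -37.  20.] max [644. 188. 341.] mid [598.4  75.6] topmid [632.3 -24.3]
((632.3541259765625, -24.296794891357422), (25.360702514648438, 7.273620128631592), 89.46452331542969)
rd 671 top 39.2 topmean [643.4 -82.6] min [ 601. -125.   20.] max [685. -19.  44.
[... 339 characters left out ...]
] mid [564.7 343. ] topmid [564.8 342.3]
bowl 690 top 46.2 topmean [427.5 324.2] min [399. 294.   6.] max [456. 354.  48.] mid [427.6 324. ] topmid [427.7 323.6]
eleph 421 top 61.7 topmean [ 419.1 -328.9] min [ 377. -436.    6.] max [ 492. -300.   67.] mid [ 434.3 -368. ] topmid [ 421.6 -333. ]
sq 1000 top 36.6 topmean [598.1 148.5] min [553.  99.  20.] max [644. 194.  38.] mid [598.6 146.3] topmid [598.6 145.7]
((599.0209350585938, 146.28936767578125), (80.33678436279297, 83.6297836303711), 10.976733207702637)
rd 588 top 36.9 topmean [641.3 -77. ] min [ 601. -123.   20.] max [683. -35.  39.] mid [641.8 -79.2] topmid [641.9 -78.8]
((642.3976440429688, -77.96247100830078), 43.468780517578125)
```

View pics/crop_scene.png

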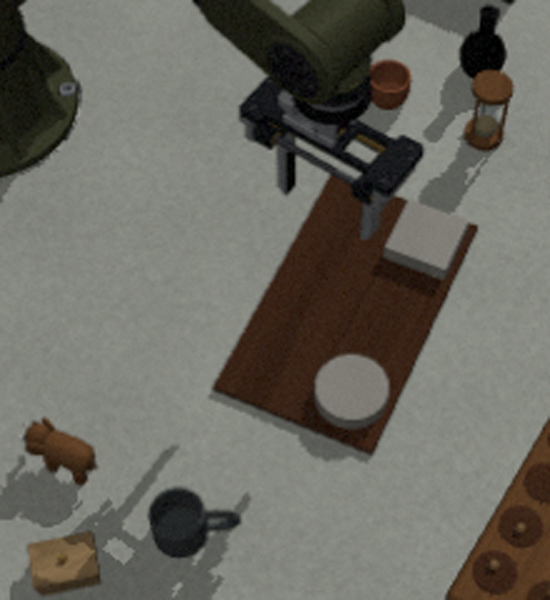

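```bash
python3 -m handwheel '[[[-5,0,40,0,0,0,1],[-10,0,80,0,0,0,1],[-15,-5,120,0,0,0,1],[-20,-10,160,0,0,0,1],[-24,-15,195,0,0,0,1]]]' 15; python3 -m handwheel '[[[-5,0,40,0,0,0,1],[-10,0,80,0,0,0,1],[-15,0,120,0,0,0,1],[-20,0,150,0,0,0,1],[-20,0,160,0,0,0,1]]]' 15
python3 - <<'E'
from h import *
p,d,K,D,W=grab('wrist'); save('w1',p); np.savez('w1.npz',p=p,d=d,K=K,D=D,W=W); print(read_state()['eef_pos'])
p,d,K,D,W=grab('scene'); save('scene1',p); np.savez('scene1.npz',p=p,d=d,K=K,D=D,W=W)
p,d,K,D,W=grab('side'); save('side1',p); np.savez('side1.npz',p=p,d=d,K=K,D=D,W=W)
E
```

```text
clock: 0.52
eef_pos: [524.9, 197.2, 191.3]
eef_rot: [-1.571, 0.002, 0.0]
wrist_force: [0.8, 0.7, 0.3]
finger_gap: 94.4
clock: 0.93
eef_pos: [503.2, 360.9, 190.6]
eef_rot: [-1.571, 0.003, 0.004]
wrist_force: [-0.5, -0.4, 0.0]
finger_gap: 94.2
[503.65806613 360.4496167  190.43365778]
```

View pics/w1.png

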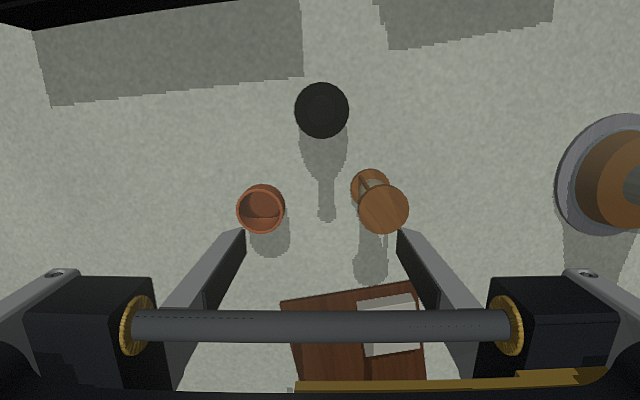

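View pics/scene1.png

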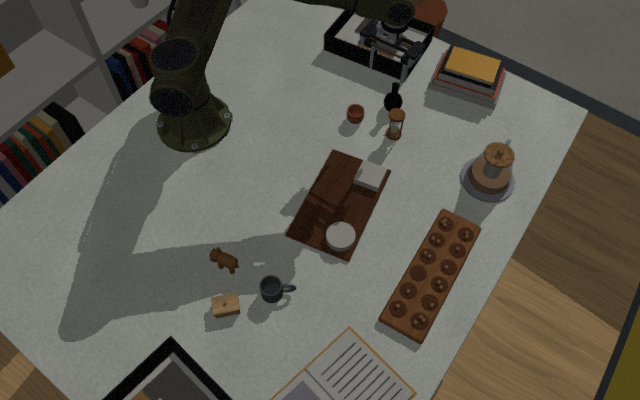

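The wrist view has the vase at (322,110), the bowl at (261,209) and the hourglass top disc at (383,209), all clear of the fingers. I'll compare the three cameras.

```bash
cat > m1.py <<'E'
from h import *
bx={'wrist':dict(vase=(285,75,360,145),bowl=(230,178,290,239),hour=(345,165,414,239)),
'side':dict(vase=(262,330,302,380),hour=(250,278,284,330),bowl=(320,300,354,337),sq=(264,222,310,262),rd=(282,162,320,192),eleph=(378,124,412,152)),
'scene':dict(vase=(380,90,406,112),hour=(384,107,408,141),bowl=(345,103,366,124),sq=(351,158,390,194),rd=(322,220,360,254),eleph=(207,245,241,275))}
H=dict(vase=110,hour=100,bowl=45,sq=34,rd=34,eleph=64)
for n,f in (('wrist','w1'),('side','side1'),('scene','scene1')):
    f=np.load(f+'.npz'); P=cloud(f['d'],f['K'],f['D'],f['W'])
    for k,(a,b,c,e) in bx[n].items():
        q=P[b:e,a:c].reshape(-1,3); q=q[np.isfinite(q[:,2])]; q=q[q[:,2]<130]
        s=q[(q[:,2]>H[k]-6)&(q[:,2]<H[k]+8)]
        if len(s)<4: print(n,k,'few');continue
        c,r=cv2.minEnclosingCircle(s[:,:2].astype(np.float32))
        print(n,k,len(s),'z',np.median(s[:,2]).round(1),'mean',s[:,:2].mean(0).round(1),'mid',((s.min(0)+s.max(0))/2)[:2].round(1),'circ',np.round(c,1),round(r,1))
        if k=='sq': print(cv2.minAreaRect(s[:,:2].astype(np.float32)))
        if k=='vase':
            s=q[(q[:,2]>20)&(q[:,2]<45)]; 
            if len(s): print('  bulb',cv2.minEnclosingCircle(s[:,:2].astype(np.float32)))
E
python3 m1.py
```

```text
wrist vase 672 z 110.1 mean [502.4 440.3] mid [502.2 440.2] circ [502.3 440.3] 13.2
  bulb ((502.1391906738281, 440.1664733886719), 31.598819732666016)
wrist bowl 566 z 44.8 mean [428.2 323.5] mid [428.6 323.7] circ [428.2 323.5] 28.9
wrist hour 2004 z 100.3 mean [565.5 344. ] mid [565.7 343.1] circ [566.1 343.1] 26.2
side vase 167 z 110.3 mean [501.5 439.6] mid [501.9 439.1] circ [501.8 439. ] 13.8
  bulb ((501.7110900878906, 440.4140625), 32.00529098510742)
side hour 494 z 100.4 mean [564.4 344.7] mid [564.7 342.4] circ [564.2 342.2] 26.7
side bowl 222 z 44.0 mean [427.9 323.5] mid [427.8 323.2] circ [427.3 323.4] 30.2
side sq 729 z 33.7 mean [597.  153.9] mid [598.5 147.4] circ [597.9 147.4] 55.6
((598.849609375, 146.45440673828125), (80.60955810546875, 83.9127426147461), 9.965439796447754)
side rd few
side eleph few
scene vase few
scene hour 178 z 99.9 mean [566.5 340.2] mid [566.2 341.8] circ [565.4 341.9] 28.2
scene bowl 81 z 44.3 mean [427.2 320.2] mid [427.6 320.5] circ [427.8 320.7] 31.4
scene sq 593 z 34.2 mean [599.8 141.3] mid [599.3 144.1] circ [598.3 144.2] 55.0
((599.3370971679688, 142.327392578125), (80.12356567382812, 84.0748291015625), 11.211769104003906)
scene rd 627 z 34.0 mean [642.7 -83.6] mid [641.8 -82.7] circ [641.5 -82.7] 44.0
scene eleph 122 z 61.3 mean [ 420.4 -333.1] mid [ 428.5 -336.7] circ [ 428.5 -330.4] 39.4
```

View pics/side1.png

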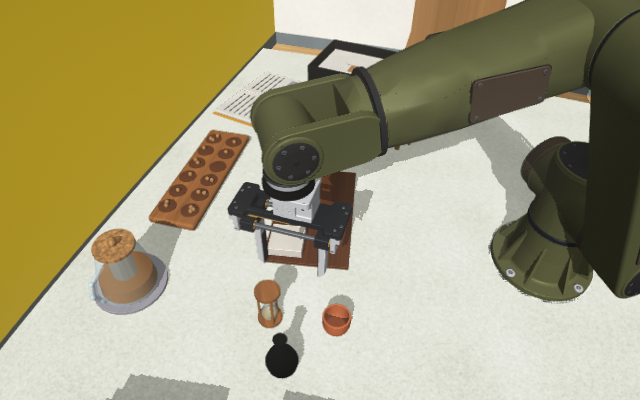

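```bash
python3 -m handwheel '[[[-0.7,0,40,0,0,0,1],[-1.4,20,80,0,0,0,1],[-1.4,40,80,0,0,0,1],[-1.4,60,80,0,0,0,1],[-1.4,60,80,0,0,0,1]]]' 15
python3 - <<'E'
from h import *
s=read_state();print(s['eef_pos'],s['eef_rot'])
E
```

```text
clock: 1.5
eef_pos: [502.4, 434.3, 126.1]
eef_rot: [-1.576, 0.008, -0.0]
wrist_force: [-0.8, -0.1, -1.2]
finger_gap: 94.2
[502.43420982 434.3321419  126.14210103] [-1.57591700e+00  7.61504930e-03 -4.48899552e-05]
```

```bash
python3 -m handwheel '[[[0,5,6,0.3,0,0.4,1],[0,15,6,0.3,0,0.4,1],[0,28,6,0.3,0,0.4,1],[0,36,6,0.3,0,0.4,1],[0,36,6,0.3,0,0.4,1]]]' 15
python3 - <<'E'
from h import *
s=read_state();print(s['eef_pos'],s['eef_rot'])
E
```

```text
clock: 1.92
eef_pos: [501.6, 439.3, 88.0]
eef_rot: [-1.572, 0.017, -0.0]
wrist_force: [-0.5, 0.3, 0.2]
finger_gap: 94.0
[501.61149675 439.29590357  87.98181702] [-1.57246544e+00  1.68192349e-02 -4.59659152e-04]
```

```bash
python3 -m handwheel '[[[0.7,6,1,0.1,0,-1,1],[0.7,6,1,0.1,0,-1,1],[0.7,6,1,0.1,0,-1,1],[0.7,6,1,0.1,0,-1,1]]]' 15
python3 - <<'E'
from h import *
s=read_state();print(s['eef_pos'],s['eef_rot'])
p,d,K,D,W=grab('wrist'); save('w2',p)
E
```

```text
clock: 2.25
eef_pos: [502.4, 440.4, 82.7]
eef_rot: [-1.57, -0.001, -0.0]
wrist_force: [-0.6, -0.1, 0.0]
finger_gap: 93.8
[502.3909162  440.44801408  82.69346442] [-1.57018692e+00 -9.13400604e-04 -3.54022298e-04]
```

View pics/w2.png

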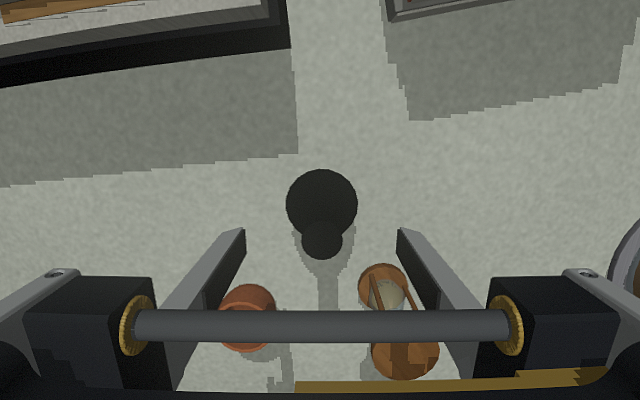

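The vase lip at (322,240) is centred between the fingertips at (240,235) and (402,235). I'll close gently.

```bash
for i in 1 2; do :; done; python3 -m handwheel '[[[0,0,0,0,0,0,0.1],[0,0,0,0,0,0,-0.2],[0,0,0,0,0,0,-0.4],[0,0,0,0,0,0,-0.7],[0,0,0,0,0,0,-0.7]]]' 12;  python3 -m handwheel '[[[0,0,0,0,0,0,-0.9],[0,0,0,0,0,0,-0.9],[0,0,0,0,0,0,-0.9],[0,0,0,0,0,0,-0.9],[0,0,0,0,0,0,-0.9]]]' 12
```

```text
clock: 2.72
eef_pos: [502.5, 440.4, 82.7]
eef_rot: [-1.57, -0.001, -0.0]
wrist_force: [-0.1, 0.3, 0.2]
finger_gap: 64.0
clock: 3.13
eef_pos: [502.4, 440.4, 82.7]
eef_rot: [-1.57, -0.001, -0.0]
wrist_force: [-0.2, 0.8, -0.6]
finger_gap: 30.5
```

```bash
python3 -m handwheel '[[[0,0,0,0,0,0,-0.9],[0,0,0,0,0,0,-0.9],[0,0,0,0,0,0,-0.9],[0,0,0,0,0,0,-0.9],[0,0,0,0,0,0,-0.9]]]' 20
```

```text
clock: 3.55
eef_pos: [502.5, 440.5, 82.8]
eef_rot: [-1.57, -0.001, -0.0]
wrist_force: [0.3, -0.1, 0.1]
finger_gap: 4.7
```

```bash
python3 - <<'E'
from h import *
p,d,K,D,W=grab('wrist'); save('w3',p);P=cloud(d,K,D,W);q=P.reshape(-1,3);np.savez('w3.npz',p=p,d=d,K=K,D=D,W=W)
p,d,K,D,W=grab('side'); save('side3',cv2.resize(p[200:400,180:420],None,fx=3,fy=3))
E
```

```text
(no output)
```

View pics/w3.png

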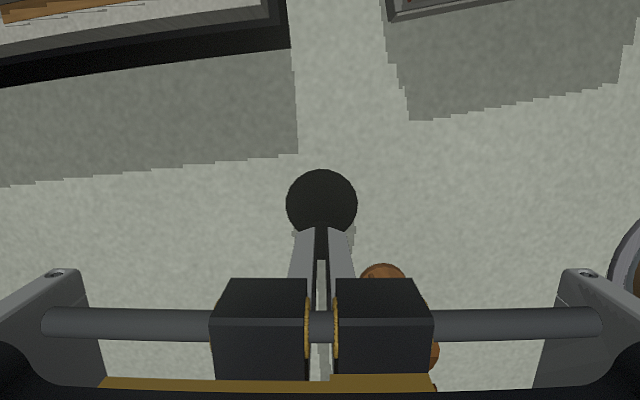

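View pics/side3.png

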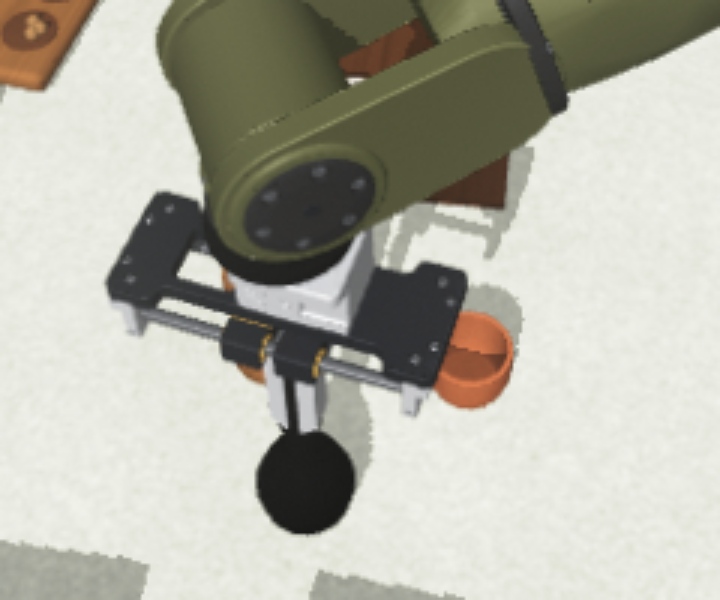

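```bash
python3 - <<'E'
from h import *
f=np.load('w3.npz'); P=cloud(f['d'],f['K'],f['D'],f['W'])
for uv in [(302,232),(302,250),(340,232),(340,250),(322,190),(322,210),(322,235),(322,245),(322,255),(322,275),(310,210),(322,225)]:
    print(uv,P[uv[1],uv[0]].round(1))
print(read_state()['eef_pos'])
q=P[170:235,285:360].reshape(-1,3);q=q[(q[:,2]>20)&(q[:,2]<45)];print(cv2.minEnclosingCircle(q[:,:2].astype(np.float32)))
E
```

```text
(302, 232) [491.1 449.7 119.2]
(302, 250) [492.6 450.2 145.1]
(340, 232) [513.5 450.4 121. ]
(340, 250) [512.  450.5 145.9]
(322, 190) [503.2 459.5  56.4]
(322, 210) [503.1 451.   80.8]
(322, 235) [503.  444.  110.1]
(322, 245) [503.  437.3 110.2]
(322, 255) [503.  430.8 111.2]
(322, 275) [5.036e+02 3.538e+02 2.000e-01]
(310, 210) [494.3 447.9  71. ]
(322, 225) [503.  450.4 109.5]
[502.46454372 440.42435834  82.73252302]
((502.2218017578125, 440.71710205078125), 31.475357055664062)
```

```bash
python3 - <<'E'
from h import *
f=np.load('w3.npz');c=imaging.get_calibration('wrist');H=np.array(c['hand_eye']);I=np.linalg.inv(H)
for t in [(0,0,0),(0,8,0),(0,8,8),(0,-11,8),(0,-30,8),(47,8,8)]:
    q=I[:3,:3]@np.array(t,float)+I[:3,3]; uv=cv2.projectPoints(q[None],np.zeros(3),np.zeros(3),f['K'],f['D'])[0].ravel(); print(t,uv.round(0))
P=cloud(f['d'],f['K'],f['D'],f['W'])
for r in range(205,276,5): print(r,[tuple(P[r,u].round(0)) for u in (296,304,312,318,326)])
E
```

```text
(0, 0, 0) [321. 225.]
(0, 8, 0) [321. 221.]
(0, 8, 8) [321. 211.]
(0, -11, 8) [321. 220.]
(0, -30, 8) [321. 230.]
(47, 8, 8) [385. 211.]
205 [(np.float64(483.0), np.float64(447.0), np.float64(56.0)), (np.float64(489.0), np.float64(449.0), np.float64(61.0)), (np.float64(496.0), np.float64(451.0), np.float64(69.0)), (np.float64(500.0), np.float64(452.0), np.float64(71.0)), (np.float64(506.0), np.float64(451.0), np.float64(70.0))]
210 [(np.float64(483.0), np.float64(444.0), np.float64(58.0)), (np.float64(489.0), np.float64(446.0), np.float64(64.0)), (np.float64(496.0), np.float64(449.0), np.float64(73.0)), (np.float64(500.0), np.float64(450.0), np.float64(79.0)), (np.float64(506.0), np.float64(450.0), np.float64(78.0))]
215 [(np.float64(483.0), np.float64(440.0), np.float64(59.0)), (np.float64(490.0), np.float64(443.0), np.float64(67.0)), (np.float64(496.0), np.float64(449.0), np.float64(85.0)), (np.float64(500.0), np.float64(451.0), np.float64(90.0)), (np.float64(506.0), np.float64(450.0), np.float64(88.0))]
220 [(np.float64(482.0), np.float64(435.0), np.float64(57.0)), (np.float64(489
[... 2805 characters left out ...]
499.0), np.float64(366.0), np.float64(1.0)), (np.float64(505.0), np.float64(449.0), np.float64(158.0))]
270 [(np.float64(491.0), np.float64(450.0), np.float64(166.0)), (np.float64(495.0), np.float64(450.0), np.float64(165.0)), (np.float64(498.0), np.float64(448.0), np.float64(162.0)), (np.float64(499.0), np.float64(360.0), np.float64(1.0)), (np.float64(505.0), np.float64(449.0), np.float64(163.0))]
275 [(np.float64(491.0), np.float64(450.0), np.float64(171.0)), (np.float64(495.0), np.float64(450.0), np.float64(170.0)), (np.float64(498.0), np.float64(448.0), np.float64(167.0)), (np.float64(499.0), np.float64(354.0), np.float64(-0.0)), (np.float64(504.0), np.float64(448.0), np.float64(166.0))]
```

```bash
python3 - <<'E'
from h import *
f=np.load('side0.npz'); P=cloud(f['d'],f['K'],f['D'],f['W'])
for u in (304,306,308,347,349,351):
    print(u,[ (r,tuple(P[r,u].round(0).tolist())) for r in range(125,156,4)])
save('side0c',cv2.resize(f['p'][60:180,270:430],None,fx=4.5,fy=4.5))
E
```

```text
304 [(125, (598.0, 10.0, 261.0)), (129, (599.0, 8.0, 249.0)), (133, (599.0, 9.0, 238.0)), (137, (598.0, 11.0, 229.0)), (141, (598.0, 11.0, 218.0)), (145, (599.0, 10.0, 206.0)), (149, (682.0, -233.0, -1.0)), (153, (674.0, -211.0, 2.0))]
306 [(125, (597.0, -0.0, 255.0)), (129, (596.0, 2.0, 245.0)), (133, (597.0, 1.0, 234.0)), (137, (596.0, 3.0, 224.0)), (141, (597.0, 1.0, 211.0)), (145, (682.0, -254.0, -1.0)), (149, (675.0, -233.0, 1.0)), (153, (669.0, -213.0, 2.0))]
308 [(125, (710.0, -360.0, -1.0)), (129, (702.0, -332.0, 3.0)), (133, (696.0, -314.0, 1.0)), (137, (689.0, -295.0, -0.0)), (141, (682.0, -272.0, 2.0)), (145, (675.0, -252.0, 3.0)), (149, (669.0, -233.0, 3.0)), (153, (664.0, -217.0, -0.0))]
347 [(125, (577.0, -341.0, 39.0)), (129, (500.0, 10.0, 272.0)), (133, (499.0, 10.0, 261.0)), (137, (499.0, 9.0, 250.0)), (141, (499.0, 8.0, 238.0)), (145, (498.0, 9.0, 228.0)), (149, (497.0, 11.0, 219.0)), (153, (553.0, -256.0, -2.0))]
349 [(125, (496.0, 9.0, 282.0)), (129, (496.0, 10.0, 272.0)), (133, (495.0, 9.0, 262.0)), (137, (494.0, 12.0, 253.0)), (141, (494.0, 11.0, 241.0)), (145, (493.0, 10.0, 230.0)), (149, (493.0, 10.0, 219.0)), (153, (547.0, -256.0, -0.0))]
351 [(125, (492.0, 7.0, 282.0)), (129, (492.0, 8.0, 272.0)), (133, (490.0, 10.0, 263.0)), (137, (490.0, 9.0, 252.0)), (141, (490.0, 7.0, 240.0)), (145, (490.0, 4.0, 226.0)), (149, (546.0, -278.0, -1.0)), (153, (540.0, -253.0, 3.0))]
```

View pics/side0c.png

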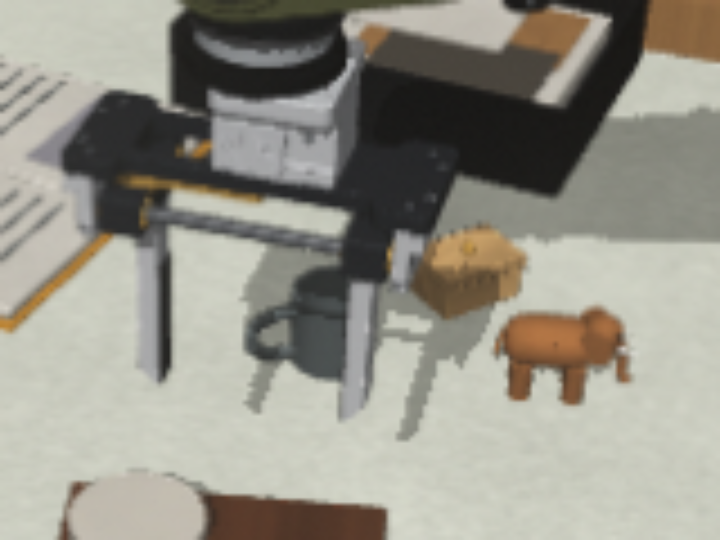

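Two independent views, the wrist and side depths, agree that the real fingertips sit about 30 mm behind the reported TCP. The text says 8 mm ahead. The fingers closed just above the lip and the vase is untouched. I'll plan with the tip at TCP z + 30, then reopen and go 36 mm lower.

```bash
python3 -m handwheel '[[[0,-3,0,0,0,0,1],[0,-3,0,0,0,0,1],[0,-3,0,0,0,0,1],[0,-3,0,0,0,0,1],[0,-3,0,0,0,0,1]]]' 15; python3 -m handwheel '[[[0,0,0,0,0,0,1],[0,0,0,0,0,0,1],[0,0,0,0,0,0,1],[0,0,0,0,0,0,1],[0,0,0,0,0,0,1]]]' 15
python3 - <<'E'
from h import *
s=read_state();print(s['eef_pos'],s['eef_rot'])
E
```

```text
clock: 4.07
eef_pos: [502.4, 440.4, 85.7]
eef_rot: [-1.57, -0.001, -0.0]
wrist_force: [-0.1, -0.4, 0.2]
finger_gap: 34.7
clock: 4.48
eef_pos: [502.4, 440.4, 85.7]
eef_rot: [-1.57, -0.001, -0.0]
wrist_force: [0.4, 0.2, 0.3]
finger_gap: 67.9
[502.43998417 440.40771609  85.68991401] [-1.57018834e+00 -1.02401349e-03 -4.24416035e-04]
```

```bash
python3 -m handwheel '[[[0,10,-1,0,0,0,0.5],[0,20,-1,0,0,0,0.5],[0,30,-1,0,0,0,0.5],[0,38,-1,0,0,0,0.5],[0,39,-1,0,0,0,0.5]]]' 15
python3 - <<'E'
from h import *
s=read_state();print(s['eef_pos'],s['eef_rot'],s['wrist_force'])
f=grab('wrist'); save('w4',f[0])
E
```

```text
clock: 4.9
eef_pos: [501.6, 438.7, 44.0]
eef_rot: [-1.572, 0.002, -0.0]
wrist_force: [-0.1, -1.0, 0.3]
finger_gap: 70.5
[501.59353133 438.74499828  43.97883558] [-1.57235610e+00  1.74578904e-03 -4.10482955e-04] [-0.13460662 -1.01872808  0.28762051]
```

View pics/w4.png

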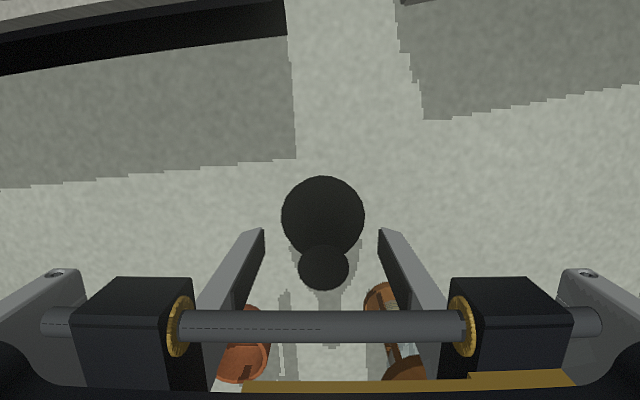

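The lip at (323,268) sits well back between the fingers now. I'll raise 2 mm, close and watch the gap.

```bash
python3 -m handwheel '[[[0.7,-2,0.6,0,0,-0.1,-0.2],[0.7,-2,0.6,0,0,-0.1,-0.5],[0.7,-2,0.6,0,0,-0.1,-0.8],[0.7,-2,0.6,0,0,-0.1,-0.8],[0.7,-2,0.6,0,0,-0.1,-0.8]]]' 12;  python3 -m handwheel '[[[0,0,0,0,0,0,-0.9],[0,0,0,0,0,0,-0.9],[0,0,0,0,0,0,-0.9],[0,0,0,0,0,0,-0.9],[0,0,0,0,0,0,-0.9]]]' 12;python3 -m handwheel '[[[0,0,0,0,0,0,-0.9],[0,0,0,0,0,0,-0.9],[0,0,0,0,0,0,-0.9]]]' 12
```

```text
clock: 5.37
eef_pos: [502.7, 439.7, 47.3]
eef_rot: [-1.571, -0.001, -0.0]
wrist_force: [0.6, -0.1, 0.2]
finger_gap: 40.4
clock: 5.78
eef_pos: [502.8, 439.7, 47.5]
eef_rot: [-1.571, -0.001, -0.0]
wrist_force: [0.9, 0.3, 1.3]
finger_gap: 24.1
clock: 6.03
eef_pos: [502.8, 439.7, 47.5]
eef_rot: [-1.571, -0.002, -0.0]
wrist_force: [-0.2, -0.4, 0.9]
finger_gap: 24.3
```

```bash
python3 -m handwheel '[[[0,0,0,0,0,0,-0.9],[0,-3,0,0,0,0,-0.9],[0,-10,0,0,0,0,-0.9],[0,-20,0,0,0,0,-0.9],[0,-30,0,0,0,0,-0.9]]]' 20
python3 - <<'E'
from h import *
s=read_state();print(s['eef_pos'],s['eef_rot'],s['wrist_force'])
f=grab('side'); save('side4',cv2.resize(f[0][200:400,180:420],None,fx=3,fy=3))
f=grab('wrist'); save('w5',f[0])
E
```

```text
clock: 6.45
eef_pos: [502.8, 439.8, 78.5]
eef_rot: [-1.571, -0.001, -0.0]
wrist_force: [0.2, 0.1, -1.5]
finger_gap: 23.9
[502.78313906 439.76240589  78.51193506] [-1.57117695e+00 -1.48564595e-03 -4.47585193e-04] [ 0.22120509  0.14028088 -1.47340068]
```

View pics/side4.png

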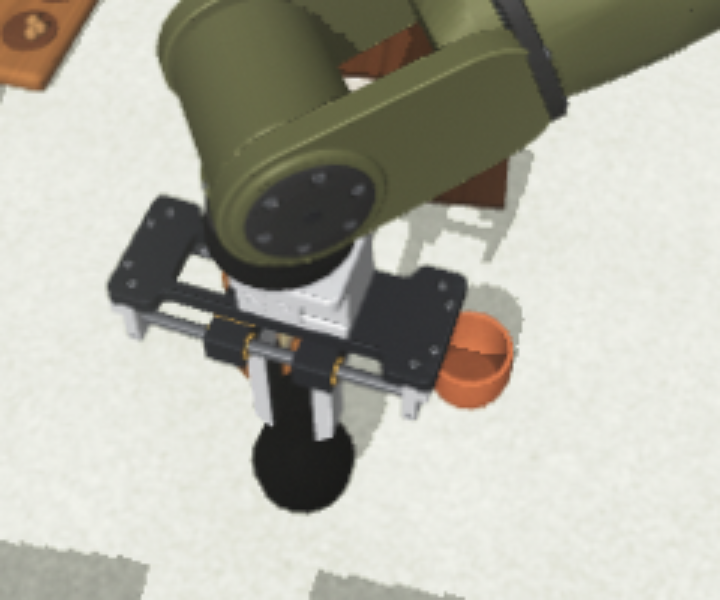

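View pics/w5.png

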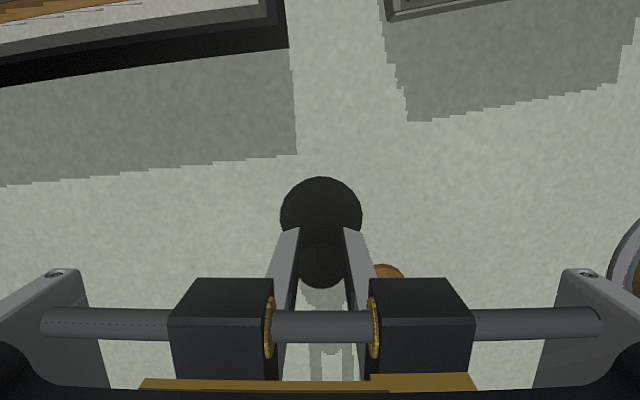

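```bash
python3 -m handwheel '[[[0,-15,0,0,0,0,-0.9],[0,-40,0,0,0,0,-0.9],[0,-70,0,0,0,0,-0.9],[0,-95,0,0,0,0,-0.9],[0,-103,0,0,0,0,-0.9]]]' 20
python3 -m handwheel '[[[4,0,-15,0,0,0,-0.9],[12,0,-40,0,0,0,-0.9],[21,0,-75,0,0,0,-0.9],[30,0,-110,0,0,0,-0.9],[39,0,-145,0,0,0,-0.9]]]' 20
python3 -m handwheel '[[[8,0,-35,0,0,0,-0.9],[16,0,-70,0,0,0,-0.9],[24,0,-105,0,0,0,-0.9],[32,0,-130,0,0,0,-0.9],[36,0,-140,0,0,0,-0.9]]]' 20
```

```text
clock: 6.97
eef_pos: [504.1, 441.0, 187.8]
eef_rot: [-1.565, -0.009, -0.0]
wrist_force: [-0.0, -0.0, -1.5]
finger_gap: 23.9
clock: 7.38
eef_pos: [542.7, 293.6, 185.5]
eef_rot: [-1.566, -0.007, -0.0]
wrist_force: [0.6, -1.0, -2.2]
finger_gap: 23.7
clock: 7.8
eef_pos: [578.8, 149.5, 183.7]
eef_rot: [-1.567, -0.006, -0.003]
wrist_force: [0.7, -0.1, -1.9]
finger_gap: 23.9
```

```bash
python3 -m handwheel '[[[4,0,-20,-0.2,0,0.3,-0.9],[10,0,-50,-0.2,0,0.3,-0.9],[16,0,-80,-0.2,0,0.3,-0.9],[20,0,-95,-0.2,0,0.3,-0.9],[20,0,-95,-0.2,0,0.3,-0.9]]]' 20
python3 - <<'E'
from h import *
s=read_state();print(s['eef_pos'],s['eef_rot'])
p,d,K,D,W=grab('wrist'); save('w6',p); np.savez('w6.npz',p=p,d=d,K=K,D=D,W=W)
E
```

```text
clock: 8.22
eef_pos: [598.5, 51.6, 182.0]
eef_rot: [-1.571, 0.001, -0.006]
wrist_force: [0.1, 0.4, -1.5]
finger_gap: 24.0
[598.46158792  51.60286733 181.98998669] [-1.57126885e+00  1.29794383e-03 -6.02825322e-03]
```

View pics/w6.png

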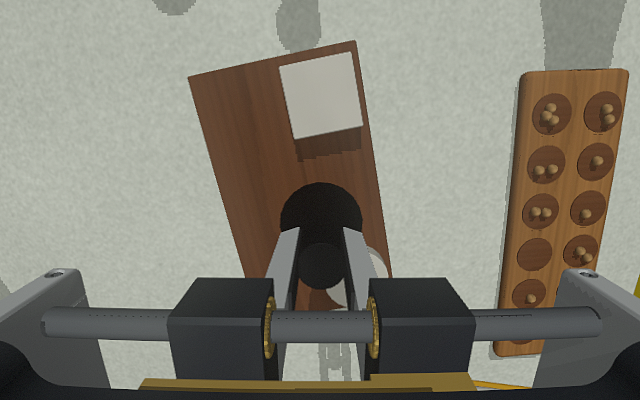

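The square plinth is fully visible at about (320,95), and the vase hangs between the fingers. I'll measure both.

```bash
python3 - <<'E'
from h import *
f=np.load('w6.npz'); P=cloud(f['d'],f['K'],f['D'],f['W'])
q=P[40:145,270:370].reshape(-1,3); col=f['p'][40:145,270:370].reshape(-1,3).astype(int)
s=q[(np.abs(q[:,2]-34)<5)&(col.min(1)>90)]; print(len(s),np.median(s[:,2]),s.mean(0),cv2.minAreaRect(s[:,:2].astype(np.float32)))
print('TCP',Ttool()[:3,3])
b=P[180:232,275:368].reshape(-1,3)
for z in (150,160,170): 
    t=b[np.abs(b[:,2]-z)<4]; print(z,len(t),t.min(0).round(1) if len(t) else'',t.max(0).round(1) if len(t) else '')
l=P[245:290,300:345].reshape(-1,3); l=l[(l[:,2]>225)&(l[:,2]<260)]; print('lip',len(l),np.median(l,0),l.min(0),l.max(0))
b=b[(b[:,2]>130)&(b[:,2]<180)]
print(cv2.minEnclosingCircle(b[:,:2].astype(np.float32)),b.min(0),b.max(0))
E
```

```text
5416 34.156117512496735 [599.31377074 146.87298036  34.15817152] ((599.1868896484375, 146.0877227783203), (79.89736938476562, 79.75519561767578), 10.879201889038086)
TCP [598.19005201  53.3780348  182.1380603 ]
150 0  
160 6 [578.1  71.9 162.7] [599.3  78.8 164. ]
170 518 [567.2  42.7 166.2] [629.   78.9 174. ]
lip 1813 [598.8949174   52.67095425 244.77124344] [587.37097791  38.48280379 225.14098542] [610.99299807  64.50484954 250.52896445]
((598.0977783203125, 48.91764831542969), 31.481882095336914) [567.17438715  42.68914908 162.72346269] [628.95727009  79.26485576 179.99844782]
```

```bash
python3 -m handwheel '[[[0,0,15,0,0,0,-0.9],[0,5,40,0,0,0,-0.9],[0,20,65,0,0,0,-0.9],[0,40,85,0,0,0,-0.9],[0,60,93,0,0,0,-0.9]]]' 20
python3 -m handwheel '[[[0,8,0,0,0,0,-0.9],[0,12,0,0,0,0,-0.9],[0,12,0,0,0,0,-0.9]]]' 20
python3 - <<'E'
from h import *
s=read_state();print(s['eef_pos'],s['eef_rot'],s['wrist_force'])
E
```

```text
clock: 8.68
eef_pos: [597.7, 150.2, 120.9]
eef_rot: [-1.57, 0.001, -0.002]
wrist_force: [0.4, 0.5, -2.3]
finger_gap: 23.9
clock: 8.93
eef_pos: [597.1, 150.3, 108.3]
eef_rot: [-1.57, 0.003, -0.002]
wrist_force: [0.1, -0.3, -0.0]
finger_gap: 23.9
[597.14720244 150.32865323 108.3015075 ] [-1.57031473e+00  2.65560836e-03 -1.56031734e-03] [ 0.08502023 -0.30512506 -0.02273982]
```

```bash
python3 -m handwheel '[[[1.5,5,-4,0,0,-0.15,-0.9],[1.5,12,-4,0,0,-0.15,-0.9],[1.5,19,-4,0,0,-0.15,-0.9],[1.5,22,-4,0,0,-0.15,-0.9],[1.5,22,-4,0,0,-0.15,-0.9]]]' 20
python3 - <<'E'
from h import *
s=read_state();print(s['eef_pos'],s['eef_rot'],s['wrist_force'])
E
```

```text
clock: 9.35
eef_pos: [598.3, 146.0, 85.4]
eef_rot: [-1.571, 0.001, -0.002]
wrist_force: [-1.0, -0.2, -1.4]
finger_gap: 24.2
[598.25349939 146.01116016  85.38950047] [-1.57050956e+00  1.29893384e-03 -2.04199491e-03] [-0.95573699 -0.17201063 -1.376129  ]
```

```bash
python3 -m handwheel '[[[0.5,1.5,0.2,0,0,0,-0.9],[0.5,3,0.2,0,0,0,-0.9],[0.5,3.5,0.2,0,0,0,-0.9],[0.5,3.5,0.2,0,0,0,-0.9],[0.5,3.5,0.2,0,0,0,-0.9]]]' 20
python3 - <<'E'
from h import *
s=read_state();print(s['eef_pos'],s['eef_rot'],s['wrist_force'])
E
```

```text
clock: 9.77
eef_pos: [598.8, 146.2, 82.0]
eef_rot: [-1.57, 0.001, -0.002]
wrist_force: [-0.3, -0.1, -1.6]
finger_gap: 23.8
[598.78979391 146.24354785  82.01321617] [-1.57045833e+00  1.11579684e-03 -1.99908518e-03] [-0.28100271 -0.09269834 -1.60805964]
```

```bash
python3 -m handwheel '[[[0,0.5,0,0,0,0,-0.9],[0,1,0,0,0,0,-0.9],[0,1,0,0,0,0,-0.9],[0,1,0,0,0,0,-0.9]]]' 20
python3 -m handwheel '[[[0,0,0,0,0,0,-0.4],[0,0,0,0,0,0,-0.2],[0,0,0,0,0,0,0],[0,0,0,0,0,0,0.2],[0,0,0,0,0,0,0.2]]]' 20
python3 -m handwheel '[[[0,0,0,0,0,0,0.3],[0,0,0,0,0,0,0.3],[0,0,0,0,0,0,0.3],[0,0,0,0,0,0,0.3],[0,0,0,0,0,0,0.3]]]' 20
```

```text
clock: 10.1
eef_pos: [599.0, 146.3, 81.5]
eef_rot: [-1.57, 0.0, -0.002]
wrist_force: [-0.9, 0.0, 2.8]
finger_gap: 23.8
clock: 10.52
eef_pos: [599.0, 146.3, 81.4]
eef_rot: [-1.57, 0.0, -0.002]
wrist_force: [-0.3, -0.3, 0.9]
finger_gap: 51.5
clock: 10.93
eef_pos: [599.0, 146.3, 81.3]
eef_rot: [-1.57, 0.001, -0.002]
wrist_force: [-0.7, 0.0, -0.1]
finger_gap: 61.2
```

```bash
python3 -m handwheel '[[[0,-15,0,0,0,0,0.4],[0,-40,0,0,0,0,0.5],[0,-70,0,0,0,0,0.7],[0,-100,0,0,0,0,1],[0,-110,0,0,0,0,1]]]' 15
python3 -m handwheel '[[[-5,0,30,0,0,0,1],[-11,0,65,0,0,0,1],[-17,0,100,0,0,0,1],[-23,0,135,0,0,0,1],[-28,0,165,0,0,0,1]]]' 15
python3 - <<'E'
from h import *
s=read_state();print(s['eef_pos'],s['eef_rot'])
p,d,K,D,W=grab('wrist'); save('w7',p); P=cloud(d,K,D,W)
q=P[40:228,250:395].reshape(-1,3); s=q[np.abs(q[:,2]-100)<5]; print(len(s),cv2.minEnclosingCircle(s[:,:2].astype(np.float32)))
f=grab('side'); save('side7',f[0])
print(read_state()['eef_pos'])
E
```

```text
clock: 11.35
eef_pos: [600.2, 146.5, 196.2]
eef_rot: [-1.569, -0.005, -0.002]
wrist_force: [0.3, -0.1, 1.1]
finger_gap: 87.2
clock: 11.77
eef_pos: [571.7, 313.6, 195.6]
eef_rot: [-1.569, -0.005, -0.002]
wrist_force: [-0.3, 0.3, -0.1]
finger_gap: 94.0
[571.71717064 313.56973493 195.64460312] [-1.56939114e+00 -4.62954128e-03 -1.52653397e-03]
2126 ((566.0720825195312, 342.9471130371094), 25.965608596801758)
[571.02757521 315.42716818 195.18181624]
```

View pics/w7.png

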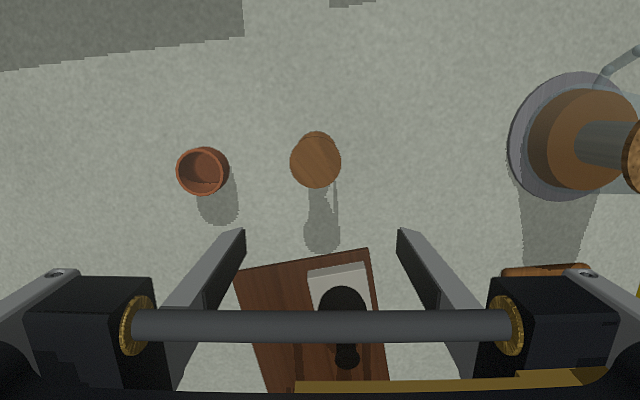

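View pics/side7.png

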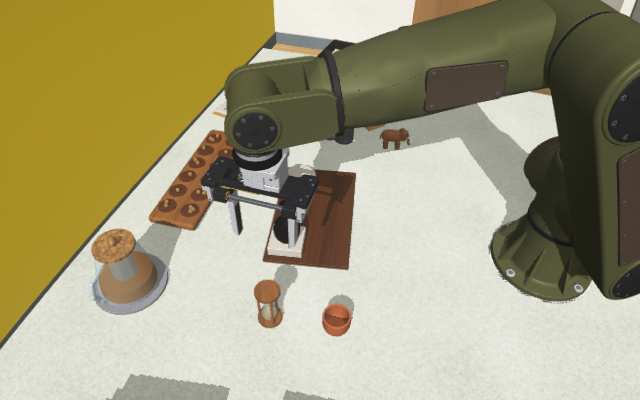

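The vase stands on the square plinth. The hourglass top is at (315,160), world (566,343). Approaching it.

```bash
python3 -m handwheel '[[[-2.5,0,13,0,0,0.2,1],[-5,10,26,0,0,0.2,1],[-5,30,26,0,0,0.2,1],[-5,60,26,0,0,0.2,1],[-5,75,26,0,0,0.2,1]]]' 15
python3 - <<'E'
from h import *
s=read_state();print(s['eef_pos'],s['eef_rot'])
E
```

```text
clock: 12.28
eef_pos: [565.1, 340.8, 115.8]
eef_rot: [-1.571, 0.003, 0.002]
wrist_force: [0.5, 0.0, -0.1]
finger_gap: 94.4
[565.12484036 340.80770847 115.790782  ] [-1.57114686  0.00285653  0.00211564]
```

```bash
python3 -m handwheel '[[[1,15,1.5,0,0,-0.1,1],[1,35,1.5,0,0,-0.1,1],[1,52,1.5,0,0,-0.1,0.8],[1,66,1.5,0,0,-0.1,0.6],[1,66,1.5,0,0,-0.1,0.5]]]' 15
python3 - <<'E'
from h import *
s=read_state();print(s['eef_pos'],s['eef_rot'])
E
python3 -m handwheel '[[[0,0,0,0,0,0,0.2],[0,0,0,0,0,0,0],[0,0,0,0,0,0,-0.2],[0,0,0,0,0,0,-0.2],[0,0,0,0,0,0,-0.2]]]' 12
python3 -m handwheel '[[[0,0,0,0,0,0,-0.3],[0,0,0,0,0,0,-0.3],[0,0,0,0,0,0,-0.3],[0,0,0,0,0,0,-0.3],[0,0,0,0,0,0,-0.3]]]' 12
```

```text
clock: 12.7
eef_pos: [564.3, 341.0, 45.5]
eef_rot: [-1.574, 0.006, 0.002]
wrist_force: [-1.3, 0.0, -0.7]
finger_gap: 77.5
[564.33894807 341.03916957  45.52975552] [-1.57386075  0.00606843  0.00157766]
clock: 13.12
eef_pos: [564.8, 341.2, 46.4]
eef_rot: [-1.573, 0.005, 0.002]
wrist_force: [1.2, -0.6, 1.9]
finger_gap: 51.7
clock: 13.53
eef_pos: [564.8, 341.2, 46.4]
eef_rot: [-1.573, 0.005, 0.002]
wrist_force: [0.9, -0.0, -0.5]
finger_gap: 51.7
```

```bash
python3 -m handwheel '[[[0,-3,0,0,0,0,-0.3],[0,-12,0,0,0,0,-0.3],[0,-30,0,0,0,0,-0.3],[0,-55,0,0,0,0,-0.3],[0,-80,0,0,0,0,-0.3]]]' 20
python3 -m handwheel '[[[0,-25,0,0,0,0,-0.3],[0,-50,0,0,0,0,-0.3],[0,-75,0,0,0,0,-0.3],[0,-95,0,0,0,0,-0.3],[0,-100,0,0,0,0,-0.3]]]' 20
python3 - <<'E'
from h import *
s=read_state();print(s['eef_pos'],s['eef_rot'],s['wrist_force'])
f=grab('side'); save('side8',cv2.resize(f[0][100:400,150:450],None,fx=2,fy=2))
E
```

```text
clock: 13.95
eef_pos: [564.9, 341.3, 127.8]
eef_rot: [-1.573, 0.005, 0.002]
wrist_force: [0.6, -0.1, -1.5]
finger_gap: 51.2
clock: 14.37
eef_pos: [566.2, 342.0, 232.5]
eef_rot: [-1.571, 0.0, 0.002]
wrist_force: [0.2, -0.5, -1.5]
finger_gap: 51.2
[566.16590284 342.0060009  232.51018199] [-1.57072855e+00  5.73621886e-05  1.69536700e-03] [ 0.15135448 -0.53111166 -1.50413557]
```

View pics/side8.png

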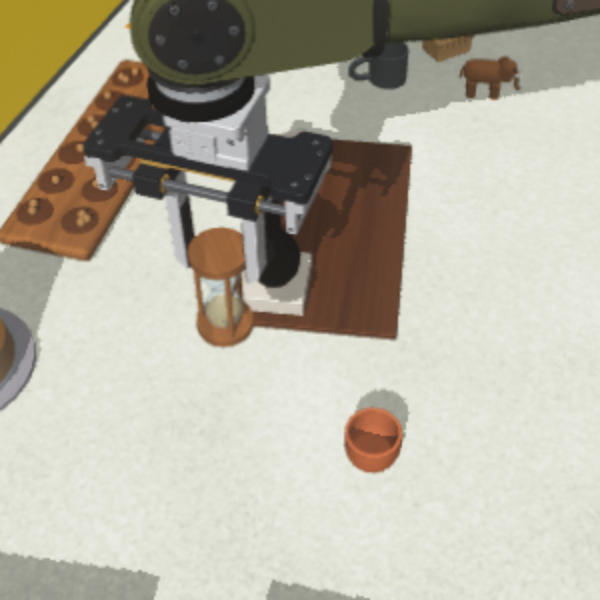

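The hourglass is held upright, with its base about 186 mm up. I'll carry it high over the vase, past the round plinth, to get a look at the plinth.

```bash
python3 -m handwheel '[[[3,0,-15,0,0,0,-0.3],[8,0,-45,0,0,0,-0.3],[14,0,-80,0,0,0,-0.3],[21,0,-115,0,0,0,-0.3],[28,0,-150,0,0,0,-0.3]]]' 20
python3 -m handwheel '[[[6,0,-35,0,0,0,-0.3],[12,0,-70,0,0,0,-0.3],[18,0,-105,0,0,0,-0.3],[24,0,-140,0,0,0,-0.3],[30,0,-175,0,0,0,-0.3]]]' 20
python3 -m handwheel '[[[6,0,-35,0,0,0,-0.3],[12,0,-70,0,0,0,-0.3],[18,0,-105,0,0,0,-0.3],[22,0,-135,0,0,0,-0.3],[24,0,-150,0,0,0,-0.3]]]' 20
python3 - <<'E'
from h import *
s=read_state();print(s['eef_pos'],s['eef_rot'],s['wrist_force'])
p,d,K,D,W=grab('wrist'); save('w9',p); np.savez('w9.npz',p=p,d=d,K=K,D=D,W=W)
E
```

```text
clock: 14.83
eef_pos: [593.8, 189.7, 229.6]
eef_rot: [-1.572, 0.003, 0.002]
wrist_force: [0.8, -0.2, -1.2]
finger_gap: 51.4
clock: 15.25
eef_pos: [623.5, 12.3, 228.2]
eef_rot: [-1.572, 0.005, 0.002]
wrist_force: [0.1, 0.6, -1.7]
finger_gap: 51.9
clock: 15.67
eef_pos: [646.8, -141.8, 226.3]
eef_rot: [-1.572, 0.008, -0.001]
wrist_force: [0.2, 0.7, -1.7]
finger_gap: 51.6
[ 646.80396337 -141.8314181   226.3104243 ] [-1.57191161e+00  7.95862050e-03 -1.38260290e-03] [ 0.1663538   0.65543597 -1.65032206]
```

View pics/w9.png

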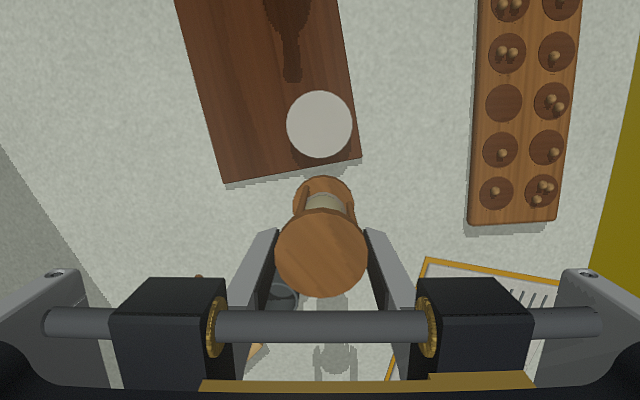

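```bash
python3 - <<'E'
from h import *
f=np.load('w9.npz'); P=cloud(f['d'],f['K'],f['D'],f['W'])
q=P[80:170,275:365].reshape(-1,3); col=f['p'][80:170,275:365].reshape(-1,3).astype(int)
s=q[(np.abs(q[:,2]-34)<5)&(col.min(1)>90)]; print(len(s),np.median(s[:,2]),s.mean(0),cv2.minEnclosingCircle(s[:,:2].astype(np.float32)))
l=P[205:300,270:372].reshape(-1,3); l=l[(l[:,2]>265)&(l[:,2]<300)]; print('disc',len(l),np.median(l,0),cv2.minEnclosingCircle(l[:,:2].astype(np.float32)))
l=P[175:206,290:358].reshape(-1,3);l=l[(l[:,2]>175)&(l[:,2]<205)];print('low disc',len(l),cv2.minEnclosingCircle(l[:,:2].astype(np.float32)))
s=read_state();print(s['eef_pos'],s['eef_rot'])
E
```

```text
3466 34.19679689316507 [642.51546419 -79.30852975  34.19513154] ((642.5855712890625, -79.97342681884766), 41.805519104003906)
disc 7188 [ 647.08354304 -137.54413182  280.43268427] ((646.7244873046875, -136.71051025390625), 29.774808883666992)
low disc 997 ((647.8524169921875, -136.0133056640625), 25.436935424804688)
[ 646.89231843 -142.85115278  226.23136057] [-1.57215024  0.00802521 -0.00244636]
```

```bash
python3 -m handwheel '[[[-1,0,15,0,0,-0.4,-0.3],[-3,0,40,0,0,-0.4,-0.3],[-4.3,15,59,0.1,0,-0.4,-0.3],[-4.3,40,60,0.1,0,-0.4,-0.3],[-4.3,70,60,0.1,0,-0.4,-0.3]]]' 20
python3 -m handwheel '[[[0,15,0,0,0,0,-0.3],[0,30,0,0,0,0,-0.3],[0,40,0,0,0,0,-0.3],[0,45,0,0,0,0,-0.3],[0,45,0,0,0,0,-0.3]]]' 20
python3 - <<'E'
from h import *
s=read_state();print(s['eef_pos'],s['eef_rot'],s['wrist_force'])
E
```

```text
clock: 16.13
eef_pos: [642.2, -80.2, 156.4]
eef_rot: [-1.571, -0.001, 0.0]
wrist_force: [0.4, -0.6, -2.4]
finger_gap: 51.2
clock: 16.55
eef_pos: [641.7, -79.5, 110.3]
eef_rot: [-1.57, 0.0, 0.001]
wrist_force: [0.6, -0.0, -2.3]
finger_gap: 51.5
[641.68257035 -79.49917399 110.33530171] [-1.57007995e+00  1.41227142e-04  8.13592193e-04] [ 0.62244159 -0.03919954 -2.28186234]
```

```bash
python3 -m handwheel '[[[0.8,6,-2,0,0,0,-0.3],[0.8,14,-2,0,0,0,-0.3],[0.8,22,-2,0,0,0,-0.3],[0.8,26,-2,0,0,0,-0.3],[0.8,26,-2,0,0,0,-0.3]]]' 20
python3 - <<'E'
from h import *
s=read_state();print(s['eef_pos'],s['eef_rot'],s['wrist_force'])
p,d,K,D,W=grab('wrist'); save('w10',p); P=cloud(d,K,D,W)
l=P.reshape(-1,3); l=l[(np.abs(l[:,2]-137)<4)&(np.abs(l[:,0]-642)<32)&(np.abs(l[:,1]+80)<35)]; print('disc',len(l),np.median(l,0),l.min(0),l.max(0))
f=grab('side'); save('side10',cv2.resize(f[0][100:300,200:440],None,fx=3,fy=3))
E
```

```text
clock: 16.97
eef_pos: [641.9, -81.5, 83.0]
eef_rot: [-1.57, 0.002, 0.001]
wrist_force: [0.1, 0.1, -2.5]
finger_gap: 52.0
[641.93384666 -81.45089263  82.98210527] [-1.56980275e+00  1.95646075e-03  6.98416176e-04] [ 0.09892358  0.089884   -2.50623047]
disc 6745 [641.90807709 -77.61441778 137.12214531] [ 610.07753117 -105.85679728  133.01687937] [673.92634425 -53.57221177 140.99777395]
```

View pics/w10.png

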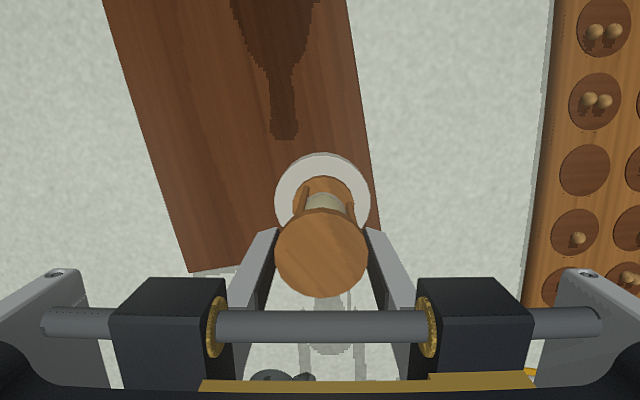

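View pics/side10.png

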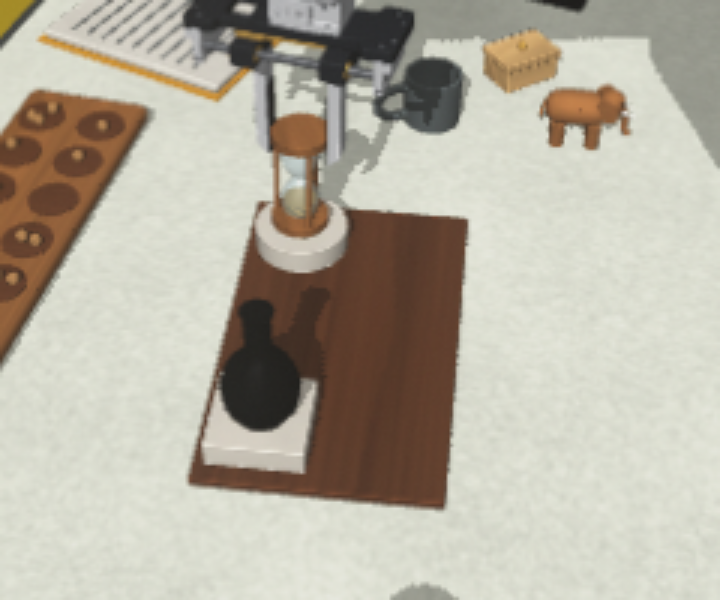

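The top disc spans y from -106 to -54, so its centre is at -79.7 over the plinth centre at -79.6. I'll set it down.

```bash
python3 -m handwheel '[[[0.6,1,0,0,0,-0.1,-0.3],[0.6,2,0,0,0,-0.1,-0.3],[0.6,2.5,0,0,0,-0.1,-0.3],[0.6,3,0,0,0,-0.1,-0.3],[0.6,3,0,0,0,-0.1,-0.3]]]' 20
```

```text
clock: 17.48
eef_pos: [643.1, -81.5, 81.3]
eef_rot: [-1.57, -0.002, 0.001]
wrist_force: [0.0, 0.1, -1.2]
finger_gap: 51.2
```

```bash
python3 -m handwheel '[[[-0.3,1,0,0,0,0.1,-0.3],[-0.3,1.5,0,0,0,0.1,-0.3],[-0.3,1.5,0,0,0,0.1,-0.3],[-0.3,1.5,0,0,0,0.1,-0.3]]]' 20
```

```text
clock: 17.82
eef_pos: [643.1, -81.6, 80.4]
eef_rot: [-1.57, -0.001, 0.001]
wrist_force: [-0.5, 0.7, 6.2]
finger_gap: 51.4
```

```bash
python3 -m handwheel '[[[0,0,0,0,0,0,0.2],[0,0,0,0,0,0,0.4],[0,0,0,0,0,0,0.6],[0,0,0,0,0,0,0.8],[0,0,0,0,0,0,0.8]]]' 15
python3 -m handwheel '[[[0,-10,0,0,0,0,0.8],[0,-30,0,0,0,0,0.8],[0,-60,0,0,0,0,0.8],[0,-90,0,0,0,0,0.8],[0,-115,0,0,0,0,1]]]' 15
python3 - <<'E'
from h import *
s=read_state();print(s['eef_pos'],s['eef_rot'])
f=grab('side'); save('side11',cv2.resize(f[0][100:400,200:440],None,fx=2,fy=2))
E
```

```text
clock: 18.23
eef_pos: [643.0, -81.5, 80.2]
eef_rot: [-1.57, -0.0, 0.001]
wrist_force: [-0.1, 0.5, -0.5]
finger_gap: 79.8
clock: 18.65
eef_pos: [643.1, -81.6, 198.3]
eef_rot: [-1.57, -0.002, 0.001]
wrist_force: [0.0, 0.0, 0.3]
finger_gap: 88.4
[643.08122007 -81.608922   198.33183489] [-1.57049102e+00 -2.16696651e-03  7.40194375e-04]
```

View pics/side11.png

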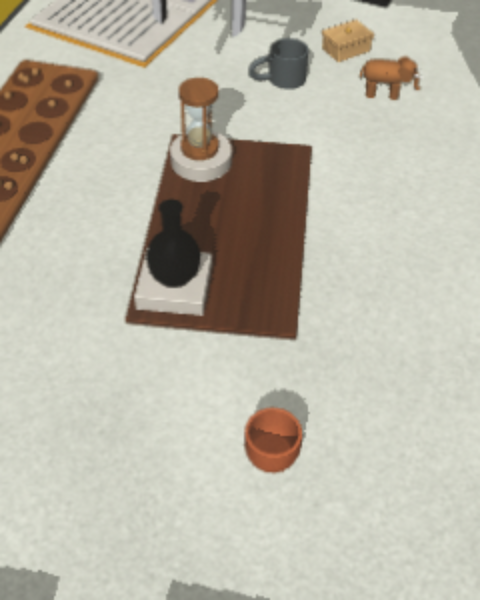

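Both plinth pieces stand upright. Next is the bowl.

```bash
python3 -m handwheel '[[[-15,0,28,0,0,0,1],[-33,0,62,0,0,0,1],[-51,0,96,0,0,0,1],[-69,0,130,0,0,0,1],[-87,0,164,0,0,0,1]]]' 12
python3 -m handwheel '[[[-17,0,33,0,0,0,1],[-35,0,67,0,0,0,1],[-53,0,100,0,0,0,1],[-71,0,134,0,0,0,1],[-85,0,160,0,0,0,1]]]' 12
python3 -m handwheel '[[[-17,0,20,0,0,0,1],[-30,10,30,0,0,0,1],[-39,20,38,0,0,0,1],[-39,20,38,0,0,0,1]]]' 12
python3 - <<'E'
from h import *
s=read_state();print(s['eef_pos'],s['eef_rot'])
p,d,K,D,W=grab('wrist'); save('w12',p); P=cloud(d,K,D,W)
l=P[0:260,250:395].reshape(-1,3); l=l[(np.abs(l[:,2]-45)<4)&(np.abs(l[:,0]-428)<50)&(np.abs(l[:,1]-323)<50)]; print(len(l),cv2.minEnclosingCircle(l[:,:2].astype(np.float32)))
print(read_state()['eef_pos'])
E
```

```text
clock: 19.12
eef_pos: [556.3, 83.3, 203.3]
eef_rot: [-1.572, -0.009, 0.0]
wrist_force: [0.9, 0.1, -0.9]
finger_gap: 94.0
clock: 19.53
eef_pos: [469.7, 245.4, 203.2]
eef_rot: [-1.571, -0.01, 0.001]
wrist_force: [0.0, -0.4, -0.1]
finger_gap: 94.0
clock: 19.87
eef_pos: [429.0, 284.0, 181.2]
eef_rot: [-1.572, -0.008, 0.003]
wrist_force: [-0.2, -0.4, -0.4]
finger_gap: 94.0
[429.04837828 284.00926497 181.17922157] [-1.5721772  -0.00796669  0.00308918]
571 ((427.95098876953125, 323.322509765625), 28.940204620361328)
[430.24957685 283.33828703 182.15006223]
```

View pics/w12.png

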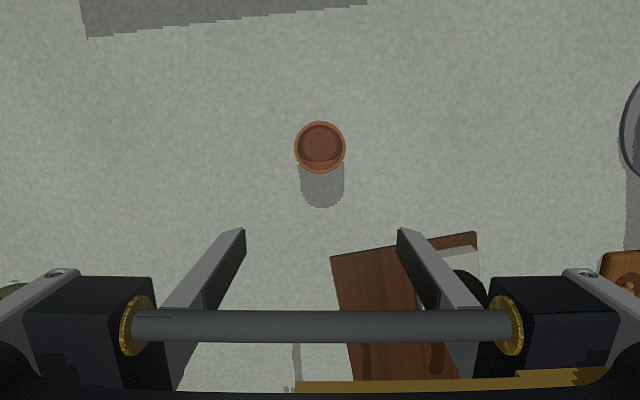

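The bowl is at (320,147), world (428,323.3), radius 28.9 against the expected 29. Descending.

```bash
python3 -m handwheel '[[[-2,10,25,0,0,0.4,1],[-2,30,38.5,0,0,0.4,1],[-2,65,38.5,0,0,0.4,1],[-2,100,38.5,0,0,0.4,1],[-2,120,38.5,0,0,0.4,1]]]' 12
python3 - <<'E'
from h import *
s=read_state();print(s['eef_pos'],s['eef_rot'])
E
```

```text
clock: 20.33
eef_pos: [429.2, 320.2, 59.0]
eef_rot: [-1.574, 0.0, 0.001]
wrist_force: [0.5, -0.0, -0.5]
finger_gap: 94.1
[429.20087988 320.23878754  59.03723605] [-1.57370680e+00  4.61940583e-04  1.39474553e-03]
```

```bash
python3 -m handwheel '[[[-1,20,1.5,0.2,0,0,1],[-1,40,1.5,0.2,0,0,1],[-1,57,1.5,0.2,0,0,1],[-1,65,1.5,0.2,0,0,0.9],[-1,65,1.5,0.2,0,0,0.8]]]' 12
python3 - <<'E'
from h import *
s=read_state();print(s['eef_pos'],s['eef_rot'],s['wrist_force'])
p,d,K,D,W=grab('wrist'); save('w13',p)
E
```

```text
clock: 20.75
eef_pos: [428.3, 320.5, -7.2]
eef_rot: [-1.572, 0.002, 0.0]
wrist_force: [0.3, 0.0, -0.4]
finger_gap: 86.1
[428.34361344 320.45381616  -7.22285561] [-1.57162164e+00  2.47654392e-03  2.71636445e-04] [ 0.30210111  0.02974201 -0.40430454]
```

View pics/w13.png

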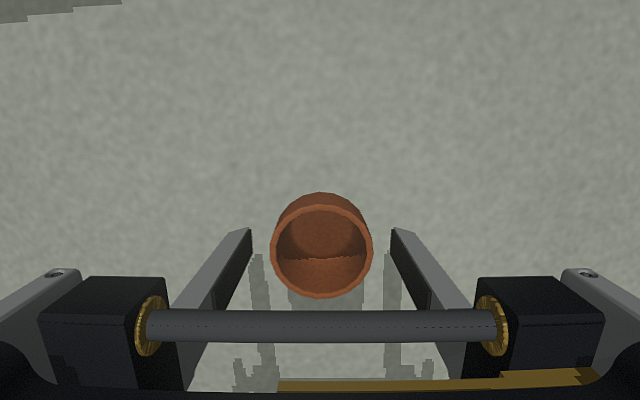

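```bash
python3 -m handwheel '[[[0,0,1,0,0,-0.1,0.5],[0,0,1,0,0,-0.1,0.3],[0,0,1,0,0,-0.1,0.1],[0,0,1,0,0,-0.1,0],[0,0,1,0,0,-0.1,-0.1]]]' 12
python3 -m handwheel '[[[0,0,0,0,0,0,-0.2],[0,0,0,0,0,0,-0.2],[0,0,0,0,0,0,-0.2],[0,0,0,0,0,0,-0.2]]]' 15
python3 -m handwheel '[[[0,-3,0,0,0,0,-0.2],[0,-12,0,0,0,0,-0.2],[0,-30,0,0,0,0,-0.2],[0,-55,0,0,0,0,-0.2],[0,-80,0,0,0,0,-0.2]]]' 18
python3 -m handwheel '[[[0,-25,0,0,0,0,-0.2],[0,-55,0,0,0,0,-0.2],[0,-85,0,0,0,0,-0.2],[0,-115,0,0,0,0,-0.2],[0,-125,0,0,0,0,-0.2]]]' 18
python3 - <<'E'
from h import *
s=read_state();print(s['eef_pos'],s['eef_rot'],s['wrist_force'])
p,d,K,D,W=grab('wrist'); save('w14',p)
E
```

```text
clock: 21.22
eef_pos: [429.0, 322.2, -5.3]
eef_rot: [-1.57, -0.002, 0.001]
wrist_force: [-0.6, -1.0, 3.9]
finger_gap: 58.3
clock: 21.55
eef_pos: [429.0, 322.2, -5.3]
eef_rot: [-1.57, -0.001, 0.001]
wrist_force: [0.1, -1.4, 0.2]
finger_gap: 58.6
clock: 21.97
eef_pos: [428.6, 321.9, 75.9]
eef_rot: [-1.571, -0.001, 0.001]
wrist_force: [0.9, -0.1, -1.8]
finger_gap: 58.0
clock: 22.38
eef_pos: [429.4, 322.5, 206.0]
eef_rot: [-1.567, -0.006, 0.001]
wrist_force: [-0.1, -0.5, -2.1]
finger_gap: 58.2
[429.37481073 322.52253026 206.02229252] [-1.56725595e+00 -5.95181834e-03  6.36982073e-04] [-0.12860385 -0.52051606 -2.07072606]
```

View pics/w14.png

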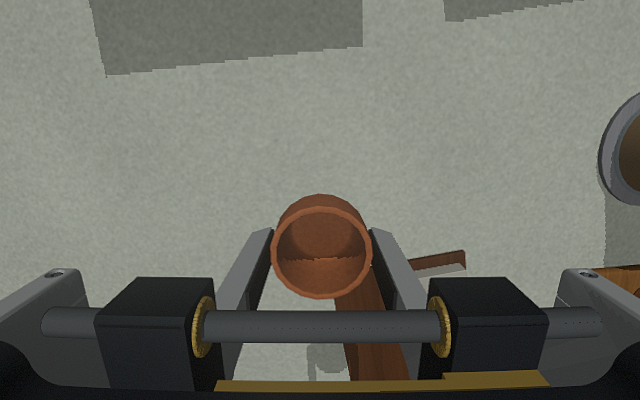

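```bash
python3 -m handwheel '[[[8,0,-12,0,0,0.3,-0.2],[24,0,-36,-0.2,0,0.3,-0.2],[43,0,-65,-0.2,0,0.3,-0.2],[62,0,-94,-0.2,0,0.3,-0.2],[81,0,-123,-0.2,0,0.3,-0.2]]]' 18
python3 -m handwheel '[[[19,0,-29,0,0,0,-0.2],[38,0,-58,0,0,0,-0.2],[57,0,-87,0,0,0,-0.2],[76,0,-115,0,0,0,-0.2],[90,0,-136,0,0,0,-0.2]]]' 18
python3 - <<'E'
from h import *
s=read_state();print(s['eef_pos'],s['eef_rot'],s['wrist_force'])
E
```

```text
clock: 22.85
eef_pos: [510.6, 198.2, 204.0]
eef_rot: [-1.571, 0.001, 0.001]
wrist_force: [0.8, -0.1, -2.0]
finger_gap: 58.5
clock: 23.27
eef_pos: [601.3, 59.8, 202.0]
eef_rot: [-1.572, 0.003, 0.0]
wrist_force: [0.5, -0.1, -1.8]
finger_gap: 58.4
[601.29846366  59.80084111 201.98170673] [-1.57159614e+00  3.45312629e-03  1.83508155e-05] [ 0.54003712 -0.13028442 -1.7899497 ]
```

```bash
python3 -m handwheel '[[[8,0,-12,0,0,-0.2,-0.2],[16,0,-24,0,0,-0.2,-0.2],[19.6,5,-27.5,0,0,-0.2,-0.2],[19.6,25,-27.5,0,0,-0.2,-0.2],[19.6,50,-27.5,0,0,-0.2,-0.2]]]' 18
python3 -m handwheel '[[[0,25,0,0,0,0,-0.2],[0,50,0,0,0,0,-0.2],[0,80,0,0,0,0,-0.2],[0,105,0,0,0,0,-0.2],[0,110,0,0,0,0,-0.2]]]' 18
python3 - <<'E'
from h import *
s=read_state();print(s['eef_pos'],s['eef_rot'],s['wrist_force'])
E
```

```text
clock: 23.68
eef_pos: [621.2, 33.0, 152.2]
eef_rot: [-1.571, -0.003, 0.001]
wrist_force: [0.4, -0.5, -2.0]
finger_gap: 58.1
clock: 24.1
eef_pos: [618.7, 34.1, 37.3]
eef_rot: [-1.571, 0.004, 0.002]
wrist_force: [-1.7, 0.3, -2.1]
finger_gap: 58.5
[618.7075681   34.13239412  37.27474008] [-1.57116962  0.00426999  0.00174792] [-1.70748325  0.26329216 -2.08765653]
```

```bash
python3 -m handwheel '[[[1.5,8,-1.5,0,0,-0.3,-0.2],[1.5,18,-1.5,0,0,-0.3,-0.2],[1.5,24,-1.5,0,0,-0.3,-0.2],[1.5,28,-1.5,0,0,-0.3,-0.2],[1.5,28,-1.5,0,0,-0.3,-0.2]]]' 18
python3 - <<'E'
from h import *
s=read_state();print(s['eef_pos'],s['eef_rot'],s['wrist_force'])
p,d,K,D,W=grab('wrist'); save('w15',p); P=cloud(d,K,D,W)
l=P[180:300,250:395].reshape(-1,3);c=p[180:300,250:395].reshape(-1,3).astype(int); l=l[(c[:,0]>c[:,2]*1.6)&(l[:,2]>54)&(np.abs(l[:,0]-620)<50)&(np.abs(l[:,1]-33)<50)]; print(len(l),np.median(l[:,2]),cv2.minEnclosingCircle(l[:,:2].astype(np.float32)))
E
```

```text
clock: 24.52
eef_pos: [620.1, 32.7, 9.0]
eef_rot: [-1.571, -0.001, 0.002]
wrist_force: [0.1, 0.3, -1.5]
finger_gap: 58.5
[620.05837381  32.66537534   9.04623429] [-1.57122305e+00 -8.18414757e-04  1.79158952e-03] [ 0.10015952  0.3430546  -1.53149448]
2626 59.15328180476817 ((619.7850341796875, 32.94239807128906), 30.295873641967773)
```

View pics/w15.png

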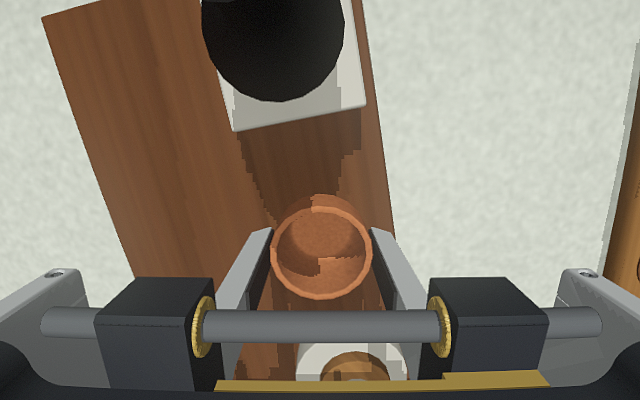

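```bash
python3 -m handwheel '[[[1,1.5,0.5,0,0,0,-0.2],[1,3,0.5,0,0,0,-0.2],[1,3.7,0.5,0,0,0,-0.2],[1,4,0.5,0,0,0,-0.2],[1,4,0.5,0,0,0,-0.2]]]' 18
```

```text
clock: 24.98
eef_pos: [621.3, 33.1, 5.6]
eef_rot: [-1.571, -0.001, 0.002]
wrist_force: [-0.6, -0.8, -2.2]
finger_gap: 58.5
```

```bash
python3 -m handwheel '[[[0,0.8,0,0,0,0,-0.2],[0,1.5,0,0,0,0,-0.2],[0,1.5,0,0,0,0,-0.2],[0,1.5,0,0,0,0,-0.2]]]' 18
```

```text
clock: 25.32
eef_pos: [621.5, 33.1, 4.7]
eef_rot: [-1.571, -0.002, 0.002]
wrist_force: [-3.2, 0.2, 6.4]
finger_gap: 58.0
```

Contact reads 6 N upward, so I release and retreat straight up.

```bash
python3 -m handwheel '[[[0,0,0,0,0,0,0.3],[0,0,0,0,0,0,0.4],[0,0,0,0,0,0,0.5],[0,0,0,0,0,0,0.5],[0,0,0,0,0,0,0.5]]]' 12
python3 -m handwheel '[[[0,-10,0,0,0,0,0.5],[0,-30,0,0,0,0,0.5],[0,-60,0,0,0,0,0.5],[0,-95,0,0,0,0,0.5],[0,-130,0,0,0,0,0.5]]]' 12
python3 -m handwheel '[[[0,-20,0,0,0,0,0.5],[0,-40,0,0,0,0,0.6],[0,-60,0,0,0,0,0.8],[0,-60,0,0,0,0,1]]]' 12
python3 - <<'E'
from h import *
s=read_state();print(s['eef_pos'],s['eef_rot'])
for n in('side','scene'):
    p,d,K,D,W=grab(n);save(n+'16',p);np.savez(n+'16.npz',p=p,d=d,K=K,D=D,W=W)
E
```

```text
clock: 25.73
eef_pos: [621.4, 33.1, 4.6]
eef_rot: [-1.571, -0.002, 0.002]
wrist_force: [-0.7, -0.5, -0.0]
finger_gap: 70.7
clock: 26.15
eef_pos: [620.8, 33.1, 136.6]
eef_rot: [-1.571, -0.002, 0.002]
wrist_force: [1.0, -0.2, 0.5]
finger_gap: 70.2
clock: 26.48
eef_pos: [622.0, 33.2, 201.7]
eef_rot: [-1.571, -0.008, 0.002]
wrist_force: [0.4, -0.5, 0.9]
finger_gap: 85.2
[621.99794199  33.20504381 201.73446157] [-1.57124895 -0.00823616  0.00175312]
```

View pics/side16.png

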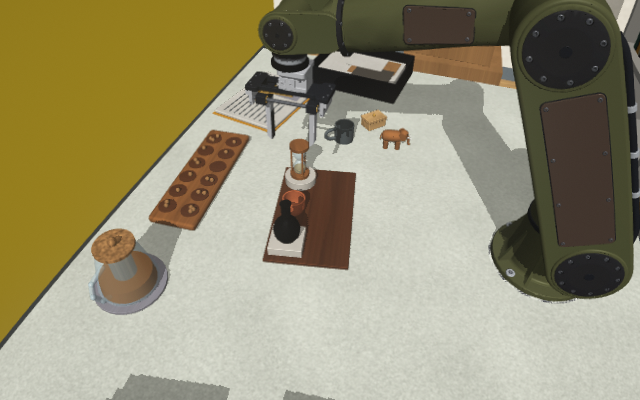

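```bash
python3 -m handwheel '[[[-15,0,-32,0,0,0.4,1],[-32,0,-67,0,0,0.4,1],[-49,0,-102,0,0,0.4,1],[-66,0,-138,0,0,0.4,1],[-83,0,-174,0,0,0.4,1]]]' 12
python3 -m handwheel '[[[-17,0,-35,0,0,0,1],[-34,0,-70,0,0,0,1],[-51,0,-105,0,0,0,1],[-68,0,-140,0,0,0,1],[-83,0,-174,0,0,0,1]]]' 12
python3 -m handwheel '[[[-17,0,-35,0,0,0.2,1],[-26,0,-58,0,0,0.2,1],[-30,0,-60,0,0,0.2,1],[-30,0,-60,0,0,0.2,1],[-30,0,-60,0,0,0.2,1]]]' 12
python3 - <<'E'
from h import *
s=read_state();print(s['eef_pos'],s['eef_rot'])
p,d,K,D,W=grab('wrist'); save('w17',p);np.savez('w17.npz',p=p,d=d,K=K,D=D,W=W)
E
```

```text
clock: 27.0
eef_pos: [536.5, -142.1, 195.4]
eef_rot: [-1.571, 0.007, 0.002]
wrist_force: [1.5, -1.3, 0.9]
finger_gap: 93.9
clock: 27.42
eef_pos: [452.0, -317.6, 194.6]
eef_rot: [-1.569, 0.008, 0.002]
wrist_force: [0.6, 0.3, 0.4]
finger_gap: 94.3
clock: 27.83
eef_pos: [422.1, -376.8, 193.9]
eef_rot: [-1.568, 0.013, 0.002]
wrist_force: [0.9, 0.2, 0.9]
finger_gap: 94.2
[ 422.09842266 -376.83073863  193.86849371] [-1.56801012  0.01254661  0.00182565]
```

View pics/w17.png

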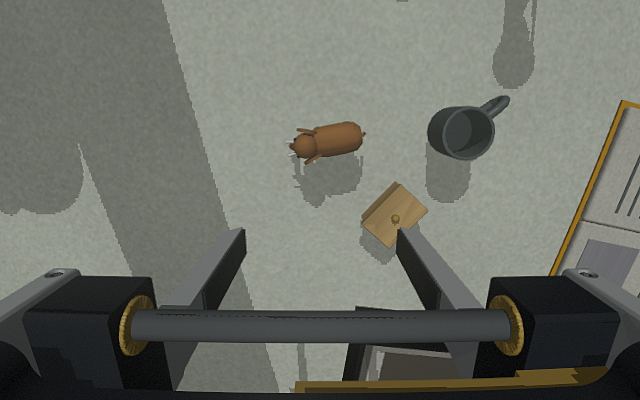

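The elephant is at (328,141), with its head at the left (300,147) and tail at (365,134). The box is at (395,212) and the cup at (462,132). Next, the body axis.

```bash
python3 - <<'E'
from h import *
f=np.load('w17.npz'); P=cloud(f['d'],f['K'],f['D'],f['W']); p=f['p'].astype(int)
sub=(slice(110,175),slice(275,378)); c=p[sub].reshape(-1,3); q=P[sub].reshape(-1,3)
m=(c[:,0]>c[:,2]*1.6)&(c[:,0]>60)&(q[:,2]>30); e=q[m]
print(len(e),'zmax',np.percentile(e[:,2],99))
print(cv2.minAreaRect(e[:,:2].astype(np.float32)))
# body ridge: iterate: barrel slice width centre
ctr=e[:,:2].mean(0); u=np.linalg.svd(e[:,:2]-ctr)[2][0]; u*=np.sign(-u[0])
for it in range(4):
    n=np.array([-u[1],u[0]]); s=(e[:,:2]-ctr)@u; w=(e[:,:2]-ctr)@n
    S=[];C=[]
    for a in np.arange(-25,5,5):
        k=(s>=a)&(s<a+5)&(e[:,2]>38)
        if k.sum()>20: S.append(a+2.5); C.append((w[k].min()+w[k].max())/2)
    fit=np.polyfit(S,C,1); u=u+fit[0]*n; ctr=ctr+fit[1]*n; u/=np.linalg.norm(u)
n=np.array([-u[1],u[0]]); s=(e[:,:2]-ctr)@u; w=(e[:,:2]-ctr)@n
print('u',u,'deg',np.degrees(np.arctan2(u[1],u[0])),'ctr',ctr,'s',s.min(),s.max())
for a in np.arange(-50,55,5):
    k=(s>=a)&(s<a+5)
    if k.sum()>5: print(a,k.sum(),w[k].min().round(1),w[k].max().round(1),e[k,2].max().round(1),np.median(e[k,2]).round(1), (ctr+u*(a+2.5)).round(1))
for nme,sub in (('box',(slice(175,250),slice(355,432))),('cup',(slice(90,165),slice(420,515)))):
    q=P[sub].reshape(-1,3); q=q[(q[:,2]>15)&(q[:,2]<70)]; print(nme,q.min(0).round(0),q.max(0).round(0))
    print(cv2.minAreaRect(q[:,:2].astype(np.float32)))
s=read_state();print(s['eef_pos'],s['eef_rot'])
E
```

```text
1886 zmax 63.692120725889104
((426.82373046875, -331.7964172363281), (86.53934478759766, 38.45444107055664), 8.040350914001465)
u [-0.9818608 -0.1896032] deg -169.0703715705908 ctr [ 428.04421371 -330.23649305] s -41.91981048644601 44.65936498833181
-40 43 -10.9 11.7 53.2 50.1 [ 464.9 -323.1]
-35 96 -15.2 15.7 57.8 52.9 [ 460.  -324.1]
-30 127 -16.1 14.9 58.0 54.6 [ 455. -325.]
-25 135 -16.8 17.2 58.2 55.4 [ 450.1 -326. ]
-20 136 -16.8 16.3 58.9 56.0 [ 445.2 -326.9]
-15 137 -16.8 16.2 59.5 55.7 [ 440.3 -327.9]
-10 139 -17.0 17.7 59.0 55.8 [ 435.4 -328.8]
-5 133 -17.0 17.8 59.3 56.2 [ 430.5 -329.8]
0 136 -16.9 16.2 59.2 56.2 [ 425.6 -330.7]
5 131 -16.8 15.1 58.7 55.2 [ 420.7 -331.7]
10 131 -16.2 15.9 58.5 54.8 [ 415.8 -332.6]
15 127 -16.3 16.1 62.6 58.5 [ 410.9 -333.6]
20 136 -18.2 18.2 64.0 60.5 [ 406.  -334.5]
25 131 -19.3 19.1 64.9 61.0 [ 401.  -335.5]
30 91 -19.4 11.7 63.9 60.3 [ 396.1 -336.4]
35 40 -7.3 7.4 60.6 57.7 [ 391.2 -337.3]
40 13 -3.5 2.0 45.5 41.5 [ 386.3 -338.3]
box [ 471. -466.   15.] [ 553. -383.   44.]
((511.41070556640625, -424.90924072265625), (70.50289154052734, 50.49929428100586), 48.30963897705078)
cup [ 552. -350.   15.] [ 633. -277.   58.]
((588.4347534179688, -307.202880859375), (87.4017105102539, 60.26612854003906), 66.23078155517578)
[ 422.5036031  -376.53420463  194.21160907] [-1.5684012   0.01218419  0.00278243]
```

```bash
python3 -m handwheel '[[[2,0,15,0,7,-0.5,1],[5,0,30,0,14,-0.5,1],[9,0,45,0,21,-0.5,1],[9,0,45,0,28,-0.5,1],[9,0,45,0,35,-0.5,1]]]' 12
python3 -m handwheel '[[[0,0,0,0,7,0,1],[0,0,0,0,14,0,1],[0,0,0,0,21,0,1],[0,0,0,0,28,0,1],[0,0,0,0,35,0,1]]]' 12
python3 -m handwheel '[[[0,0,0,0,4,0,1],[0,0,0,0,8,0,1],[0,0,0,0,9,0,1],[0,0,0,0,9,0,1]]]' 12
python3 - <<'E'
from h import *
s=read_state();print(s['eef_pos'],s['eef_rot'],s['joints'])
f=np.load('side0.npz')
print(ray([(385.6,147.8),(397.3,148.2)],0,f['K'],f['D'],f['W']))
p,d,K,D,W=grab('wrist'); save('w18',p)
E
```

```text
clock: 28.3
eef_pos: [432.3, -329.4, 194.3]
eef_rot: [-1.573, 0.003, -0.611]
wrist_force: [0.7, -0.2, 0.7]
finger_gap: 94.1
clock: 28.72
eef_pos: [433.0, -328.0, 194.2]
eef_rot: [-1.574, 0.001, -1.226]
wrist_force: [0.0, -0.0, 0.4]
finger_gap: 94.2
clock: 29.05
eef_pos: [433.5, -327.1, 194.2]
eef_rot: [-1.575, 0.001, -1.381]
wrist_force: [-0.7, -0.0, -0.1]
finger_gap: 94.1
[ 433.49633084 -327.05490773  194.16609401] [-1.57452893e+00  7.59680450e-04 -1.38098719e+00] [-0.71244073  0.2732565   1.51424577 -0.00251545  1.35700082  0.66908232]
[[ 4.46644616e+02 -3.16062074e+02  1.13686838e-13]
 [ 4.11967247e+02 -3.25527661e+02 -1.13686838e-13]]
```

View pics/w18.png

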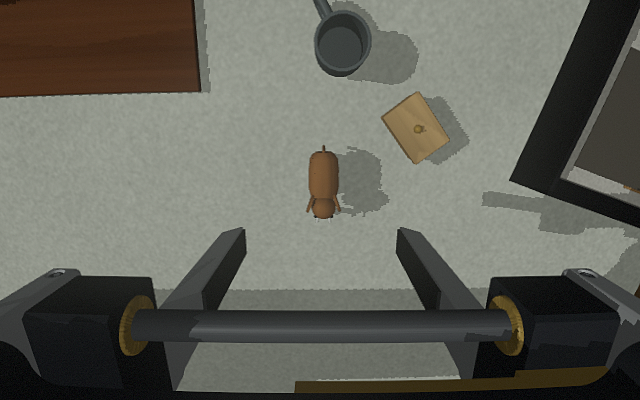

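```bash
python3 -m handwheel '[[[1,20,-2,0.2,0,0,1],[2,50,-3.5,0.2,0,0,1],[2,85,-3.5,0.2,0,0,1],[2,115,-3.5,0.2,0,0,1],[2,120,-3.5,0.2,0,0,1]]]' 12
python3 - <<'E'
from h import *
s=read_state();print(s['eef_pos'],s['eef_rot'])
T=Ttool();d=np.array([430.5,-329.8,-8])-s['eef_pos'];print(T[:3,:3].T@d)
E
```

```text
clock: 29.52
eef_pos: [428.1, -327.9, 69.5]
eef_rot: [-1.575, 0.006, -1.378]
wrist_force: [-0.3, -0.5, -1.4]
finger_gap: 93.7
[ 428.05963139 -327.94005174   69.54531381] [-1.57535507  0.00635881 -1.37765781]
[ 2.78681596 77.51906424  2.3914089 ]
```

```bash
cat >> h.py <<'E'
def delta(pos,yaw):
    T=Ttool(); Rd=R.from_euler('xyz',[-np.pi/2,0,yaw]).as_matrix()
    print('d',(T[:3,:3].T@(np.array(pos)-T[:3,3])).round(1),'rot',np.degrees(R.from_matrix(T[:3,:3].T@Rd).as_rotvec()).round(2),'at',T[:3,3].round(1))
E
python3 -c "
from h import *
delta([430.5,-329.8,-8],-1.381)"
python3 -m handwheel '[[[2.8,20,2.4,0.3,0.2,0.4,1],[2.8,42,2.4,0.3,0.2,0.4,1],[2.8,62,2.4,0.3,0.2,0.4,1],[2.8,76,2.4,0.3,0.2,0.4,0.9],[2.8,77,2.4,0.3,0.2,0.4,0.6]]]' 12
python3 - <<'E'
from h import *
delta([430.5,-329.8,-8],-1.381)
p,d,K,D,W=grab('wrist'); save('w19',p)
E
```

```text
d [ 2.8 77.5  2.4] rot [ 0.26  0.19 -0.36] at [ 428.1 -327.9   69.5]
clock: 29.93
eef_pos: [430.1, -329.1, -8.7]
eef_rot: [-1.572, 0.015, -1.38]
wrist_force: [-0.7, 0.0, 0.5]
finger_gap: 85.8
d [ 0.7 -0.7  0.2] rot [ 0.05  0.09 -0.89] at [ 430.1 -329.1   -8.7]
```

View pics/w19.png

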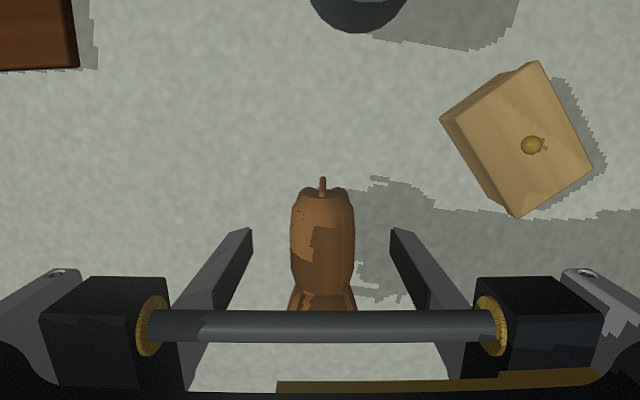

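The barrel at (322,245) is centred and parallel to the fingers. I'll level the small tilt, then close.

```bash
python3 -m handwheel '[[[0.7,-1,0,0,0,-0.9,0.6],[0.7,-1,0,0,0,-0.9,0.4],[0.7,-1,0,0,0,-0.9,0.1],[0.7,-1,0,0,0,-0.9,-0.1],[0.7,-1,0,0,0,-0.9,-0.3]]]' 10
python3 -m handwheel '[[[0,0,0,0,0,0,-0.5],[0,0,0,0,0,0,-0.6],[0,0,0,0,0,0,-0.6],[0,0,0,0,0,0,-0.6],[0,0,0,0,0,0,-0.6]]]' 10
python3 -m handwheel '[[[0,0,0,0,0,0,-0.6],[0,0,0,0,0,0,-0.6],[0,0,0,0,0,0,-0.6]]]' 18
python3 -c "
from h import *
delta([430.5,-329.8,-8],-1.381)"
```

```text
clock: 30.4
eef_pos: [431.0, -330.4, -5.8]
eef_rot: [-1.57, -0.002, -1.38]
wrist_force: [-0.5, -0.4, 0.8]
finger_gap: 52.1
clock: 30.82
eef_pos: [431.0, -330.5, -5.7]
eef_rot: [-1.57, -0.002, -1.38]
wrist_force: [-0.5, 0.7, 4.3]
finger_gap: 35.7
clock: 31.07
eef_pos: [431.0, -330.5, -5.6]
eef_rot: [-1.57, -0.002, -1.38]
wrist_force: [-0.3, 0.6, 2.2]
finger_gap: 35.0
d [-0.8  2.3 -0.4] rot [-0.04  0.08  0.13] at [ 431.  -330.5   -5.6]
```

```bash
python3 -m handwheel '[[[0,-3,0,0,0,0,-0.6],[0,-12,0,0,0,0,-0.6],[0,-30,0,0,0,0,-0.6],[0,-60,0,0,0,0,-0.6],[0,-90,0,0,0,0,-0.6]]]' 20
python3 -m handwheel '[[[0,-25,0,0,0,0,-0.6],[0,-50,0,0,0,0,-0.6],[0,-60,0,0,0,0,-0.6],[0,-65,0,0,0,0,-0.6]]]' 20
python3 - <<'E'
from h import *
delta([505.9,128.5,100],-1.381)
print(read_state()['wrist_force'])
f=grab('scene'); save('scene20',cv2.resize(f[0][60:340,180:420],None,fx=2,fy=2))
p,d,K,D,W=grab('wrist'); save('w20',p)
E
```

```text
clock: 31.48
eef_pos: [430.5, -329.9, 85.5]
eef_rot: [-1.571, -0.001, -1.38]
wrist_force: [-0.7, -0.3, -1.0]
finger_gap: 35.5
clock: 31.82
eef_pos: [430.9, -330.2, 152.3]
eef_rot: [-1.569, -0.003, -1.38]
wrist_force: [-0.0, 0.1, -1.5]
finger_gap: 35.0
d [-436.2   51.1  160.8] rot [-0.08  0.08  0.18] at [ 430.9 -330.2  152.3]
[-0.00883443  0.11148459 -1.485322  ]
```

View pics/scene20.png

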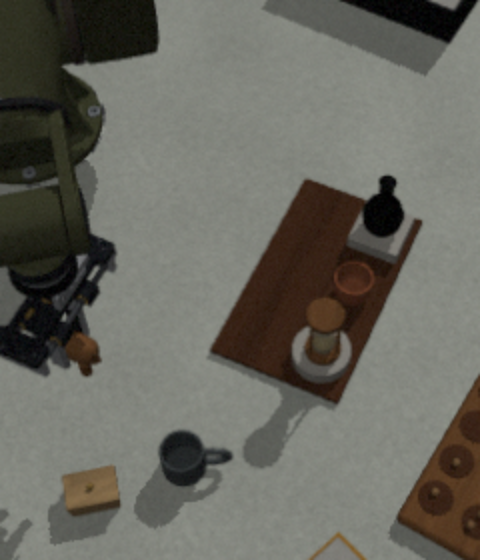

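View pics/w20.png

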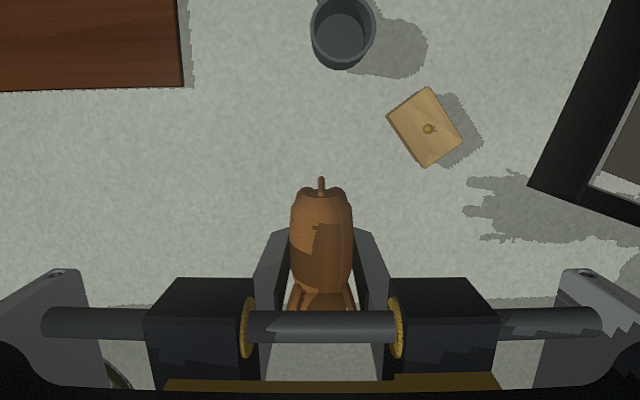

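```bash
python3 -m handwheel '[[[-13,0,5,0,0,0,-0.6],[-37,0,14,0,0,0,-0.6],[-70,0,26,0,0,0,-0.6],[-103,0,38,0,0,0,-0.6],[-136,0,50,0,0,0,-0.6]]]' 20
python3 -m handwheel '[[[-33,0,12,0,0,0,-0.6],[-66,0,24,0,0,0,-0.6],[-99,0,36,0,0,0,-0.6],[-132,0,48,0,0,0,-0.6],[-165,0,60,0,0,0,-0.6]]]' 20
python3 -m handwheel '[[[-33,0,12,0,0,0,-0.6],[-60,0,22,0,0,0,-0.6],[-85,0,32,0,0,0,-0.6],[-95,0,36,0,0,0,-0.6],[-95,0,36,0,0,0,-0.6]]]' 20
python3 - <<'E'
from h import *
delta([504.7,128.3,60],-1.381)
p,d,K,D,W=grab('wrist'); save('w21',p); np.savez('w21.npz',p=p,d=d,K=K,D=D,W=W)
f=grab('side'); save('side21',f[0])
E
```

```text
clock: 32.33
eef_pos: [452.9, -184.4, 148.5]
eef_rot: [-1.573, 0.001, -1.38]
wrist_force: [0.2, -0.4, -0.3]
finger_gap: 35.7
clock: 32.75
eef_pos: [479.5, -8.6, 147.0]
eef_rot: [-1.575, 0.001, -1.38]
wrist_force: [0.5, 0.1, -1.0]
finger_gap: 35.5
clock: 33.17
eef_pos: [496.1, 93.5, 145.5]
eef_rot: [-1.578, 0.002, -1.377]
wrist_force: [-0.2, -0.0, -0.7]
finger_gap: 35.3
d [-32.4  85.5  15.8] rot [ 0.4   0.22 -0.1 ] at [496.1  93.5 145.5]
```

View pics/w21.png

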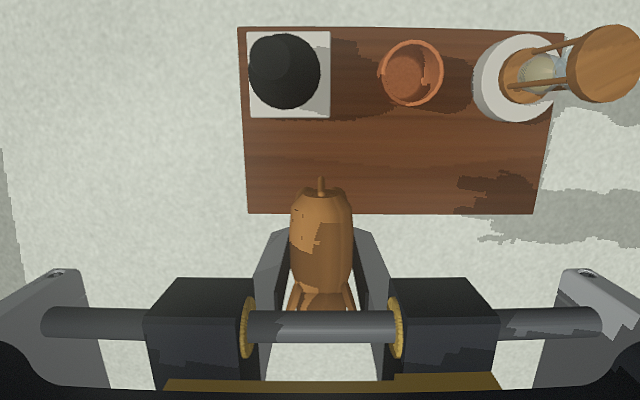

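View pics/side21.png

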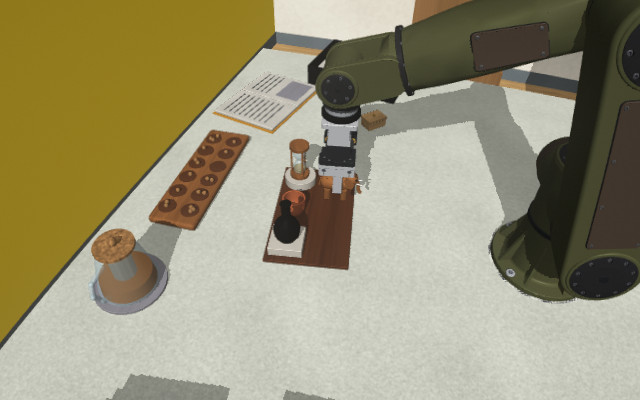

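The wrist view shows the whole board: vase (284,70), bowl (411,72), hourglass, and the front edge at row 213. I'll check the placed pieces and the elephant's target.

```bash
python3 - <<'E'
from h import *
f=np.load('w21.npz'); P=cloud(f['d'],f['K'],f['D'],f['W']); p=f['p'].astype(int)
def pts(a,b,c,d,z0,z1,mask=None):
    q=P[b:d,a:c].reshape(-1,3); m=(q[:,2]>z0)&(q[:,2]<z1); return q[m]
v=pts(240,25,330,120,120,155) ; print('vase top',len(v),v[:,2].max() if len(v) else '',v.mean(0) if len(v) else '')
v=pts(240,25,330,115,55,75); print('vase bulb',cv2.minEnclosingCircle(v[:,:2].astype(np.float32)))
b=pts(370,35,450,112,50,58); print('bowl rim',cv2.minEnclosingCircle(b[:,:2].astype(np.float32)))
h=pts(560,20,640,110,125,140); print('hg top',len(h),cv2.minEnclosingCircle(h[:,:2].astype(np.float32)))
s=pts(240,25,335,122,30,38); print('sq',cv2.minAreaRect(s[:,:2].astype(np.float32)))
# front edge ray at z=10
e=ray([(252,213),(280,213),(400,213),(530,213)],10,f['K'],f['D'],f['W']);print(e.round(1))
c,sn=np.cos(np.radians(10.87)),np.sin(np.radians(10.87))
d=e[:,:2]-np.array([599.2,146.4]); print('plinth-frame', (d@np.array([[c,-sn],[sn,c]])).round(1))
delta([504.7,128.3,60],-1.381)
E
```

```text
vase top 1499 146.7523714898404 [598.48951705 146.4708962  143.83772562]
vase bulb ((598.2559814453125, 146.1098175048828), 31.83690071105957)
bowl rim ((621.263671875, 34.0201416015625), 29.313779830932617)
hg top 4706 ((644.443359375, -78.88854217529297), 26.853391647338867)
sq ((599.3128662109375, 146.25656127929688), (79.78023529052734, 80.0763168334961), 10.48120403289795)
[[ 443.9  165.6   10. ]
 [ 450.2  133.5   10. ]
 [ 477.2   -4.    10. ]
 [ 507.  -157.9   10. ]]
plinth-frame [[-148.9   48.2]
 [-148.8   15.4]
 [-148.2 -124.7]
 [-148.  -281.4]]
d [-34.7  86.   16. ] rot [ 0.37  0.09 -0.08] at [496.2  91.1 146. ]
```

```bash
python3 -m handwheel '[[[-10,0,5,0.2,0,0,-0.6],[-25,10,12,0.4,0,0,-0.6],[-34.5,35,16,0.4,0,0,-0.6],[-34.5,65,16,0.4,0,0,-0.6],[-34.5,86,16,0.4,0,0,-0.6]]]' 20
python3 -m handwheel '[[[0,5,0,0,0,0,-0.6],[0,10,0,0,0,0,-0.6],[0,10,0,0,0,0,-0.6],[0,10,0,0,0,0,-0.6]]]' 20
python3 -c "
from h import *
delta([504.7,128.3,5],-1.381)"
```

```text
clock: 33.68
eef_pos: [504.1, 127.9, 57.8]
eef_rot: [-1.571, 0.001, -1.38]
wrist_force: [0.7, 0.7, -1.6]
finger_gap: 35.2
clock: 34.02
eef_pos: [504.8, 127.7, 48.9]
eef_rot: [-1.57, 0.001, -1.381]
wrist_force: [-1.5, -0.5, -0.6]
finger_gap: 35.2
d [-0.5 43.9  0. ] rot [-0.05  0.01 -0.08] at [504.8 127.7  48.9]
```

```bash
python3 -m handwheel '[[[-0.5,8,0,0,0,0,-0.6],[-0.5,20,0,0,0,0,-0.6],[-0.5,31,0,0,0,0,-0.6],[-0.5,38,0,0,0,0,-0.6],[-0.5,39,0,0,0,0,-0.6]]]' 20
python3 - <<'E'
from h import *
delta([504.7,128.3,5],-1.381)
f=grab('side'); save('side22',cv2.resize(f[0][100:300,220:420],None,fx=3,fy=3))
E
```

```text
clock: 34.43
eef_pos: [504.1, 128.1, 8.6]
eef_rot: [-1.572, 0.001, -1.381]
wrist_force: [-0.1, -1.5, -1.2]
finger_gap: 35.2
d [-0.1  3.6  0.6] rot [ 0.05  0.01 -0.08] at [504.1 128.1   8.6]
```

View pics/side22.png

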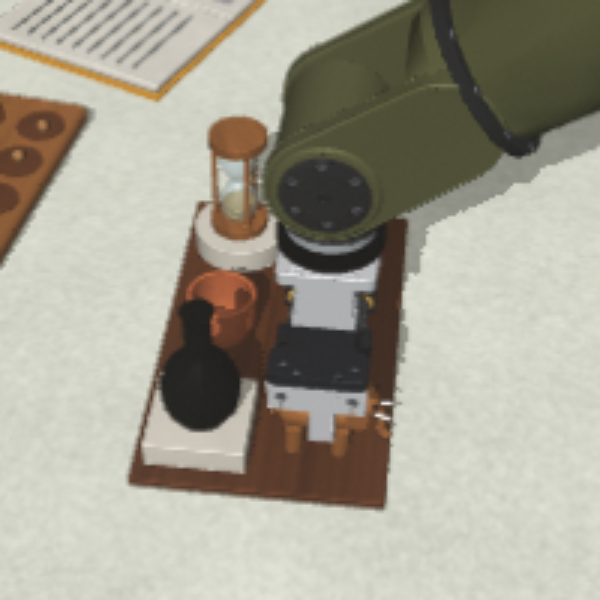

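The elephant is upright just above the board, clear of the vase. I'll lower the last few millimetres.

```bash
python3 -m handwheel '[[[0,1,0.5,0,0,0,-0.6],[0,2.5,0.5,0,0,0,-0.6],[0,3.5,0.5,0,0,0,-0.6],[0,4.2,0.5,0,0,0,-0.6],[0,4.2,0.5,0,0,0,-0.6]]]' 20
```

```text
clock: 34.9
eef_pos: [504.9, 128.3, 5.0]
eef_rot: [-1.571, 0.001, -1.381]
wrist_force: [-0.1, -0.2, -1.3]
finger_gap: 35.2
```

```bash
python3 -m handwheel '[[[0,0.7,0,0,0,0,-0.6],[0,1.4,0,0,0,0,-0.6],[0,1.4,0,0,0,0,-0.6],[0,1.4,0,0,0,0,-0.6]]]' 20
```

```text
clock: 35.23
eef_pos: [505.1, 128.4, 4.3]
eef_rot: [-1.57, 0.001, -1.381]
wrist_force: [-3.4, -0.4, 7.4]
finger_gap: 35.4
```

```bash
python3 -m handwheel '[[[0,0,0,0,0,0,-0.2],[0,0,0,0,0,0,0],[0,0,0,0,0,0,0.2],[0,0,0,0,0,0,0.3],[0,0,0,0,0,0,0.3]]]' 12
python3 -m handwheel '[[[0,-10,0,0,0,0,0.4],[0,-30,0,0,0,0,0.4],[0,-60,0,0,0,0,0.4],[0,-95,0,0,0,0,0.4],[0,-130,0,0,0,0,0.4]]]' 12
python3 -m handwheel '[[[0,-20,-15,0,0,0,0.4],[0,-40,-40,0,0,0,0.6],[0,-50,-80,0,0,0,0.8],[0,-50,-95,0,0,0,1],[0,-50,-100,0,0,0,1]]]' 12
python3 - <<'E'
from h import *
print(Ttool()[:3,3])
p,d,K,D,W=grab('wrist'); save('w23',p); np.savez('w23.npz',p=p,d=d,K=K,D=D,W=W)
f=grab('side'); save('side23',f[0])
f=grab('scene'); save('scene23',f[0])
E
```

```text
clock: 35.65
eef_pos: [505.1, 128.4, 4.2]
eef_rot: [-1.57, 0.001, -1.381]
wrist_force: [-0.6, -0.3, 0.4]
finger_gap: 59.8
clock: 36.07
eef_pos: [504.6, 128.1, 136.3]
eef_rot: [-1.571, 0.001, -1.381]
wrist_force: [-0.2, 0.4, 0.9]
finger_gap: 65.6
clock: 36.48
eef_pos: [405.0, 108.9, 187.9]
eef_rot: [-1.568, 0.001, -1.381]
wrist_force: [0.6, -0.3, 0.4]
finger_gap: 89.0
[404.95944572 108.93859897 187.85292321]
```

View pics/w23.png

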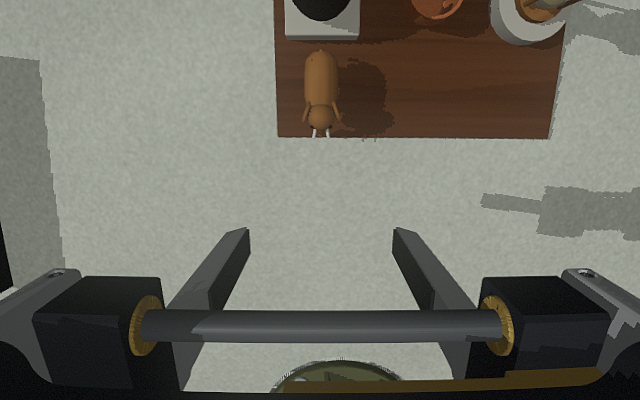

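View pics/side23.png

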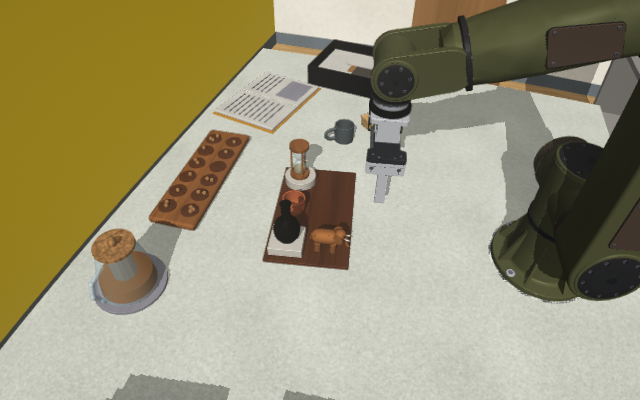

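View pics/scene23.png

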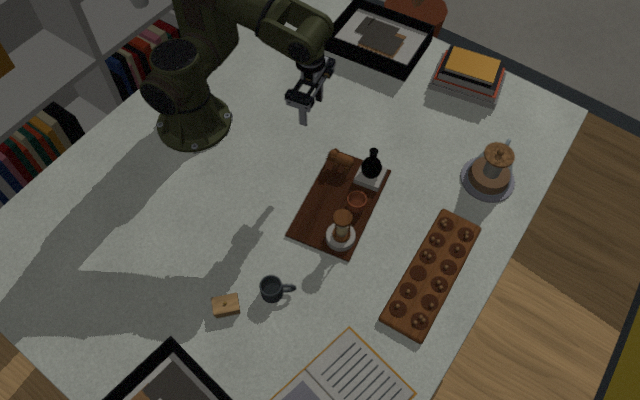

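```bash
python3 - <<'E'
from h import *
f=np.load('w23.npz'); P=cloud(f['d'],f['K'],f['D'],f['W']); p=f['p'].astype(int)
q=P[42:145,290:352].reshape(-1,3); e=q[(q[:,2]>40)&(q[:,2]<80)]
c,sn=np.cos(np.radians(10.87)),np.sin(np.radians(10.87))
d=(e[:,:2]-np.array([599.2,146.4]))@np.array([[c,-sn],[sn,c]])
print(len(e),'plinth frame x',d[:,0].min(),d[:,0].max(),'y',d[:,1].min(),d[:,1].max(),'z',e[:,2].max())
for a in range(-145,-50,6):
    k=(d[:,0]>=a)&(d[:,0]<a+6)
    if k.sum()>5: print(a,d[k,1].min().round(1),d[k,1].max().round(1),e[k,2].max().round(1))
E
```

```text
2500 plinth frame x -147.84861298129968 -55.65109265746316 y -19.965042912389467 21.195579800762026 z 74.86204014389807
-145 -7.6 10.0 55.6
-139 -10.3 11.5 71.7
-133 -20.0 21.2 74.3
-127 -18.4 19.7 74.9
-121 -16.2 17.5 73.6
-115 -14.8 17.1 70.7
-109 -16.9 18.1 69.5
-103 -16.7 18.0 69.8
-97 -16.6 17.9 69.8
-91 -16.6 17.8 69.4
-85 -16.5 17.8 69.8
-79 -16.5 16.7 69.0
-73 -16.5 16.7 67.8
-67 -15.3 14.4 65.5
-61 -0.9 8.2 58.5
```

Every check passes: the elephant's origin is at about x = -96, y = +0.6 mm in the plinth frame, with its top at 75 mm. The gripper is well clear, so I'm handing in.

```bash
python3 -c "
from h import *
print(order.sign_off(), read_state()['clock'])"
```

```text
the job is handed in; nothing more can be done
the job is handed in; nothing more can be done
```

All four pieces are upright on the board where you asked, and the job was handed in at about 36.6 s of the allowed 118 s. I placed them in the order vase, hourglass, bowl, elephant.

| Piece | Target | Last measured offset |
|---|---|---|
| Vase | middle of the square plinth | about 1 mm |
| Hourglass | middle of the round plinth | about 2 mm, from an edge-on view; about 1 mm as I set it down |
| Bowl | midway between the plinths, in line with them | about 1 mm |
| Elephant | x = -95 mm, y = 0 in front of the square plinth | at about x = -96 mm, y = +0.6 mm, head towards the front edge |

- **Elephant:** its position is less certain than the others, because I inferred the midpoint between its feet from its ears and overall length, which gave values from -96 to -98 mm. It lies along the board's depth, so the trunk ends about 2 mm inside the front edge.
- **Cup and box:** I never touched them, and in the last scene picture they stand where they started.
- **Fingertips did not match the description:** both cameras showed the fingertips about 30 mm behind the reported TCP instead of 8 mm ahead of it. The first grasp therefore closed in the air just above the vase, without touching it. I used the camera value from then on.
- **Camera offset:** the scene camera's depth read about 3 mm off in y, so I relied on the wrist and side cameras.
- **Forces:** the highest contact force I saw reported was about 8 N.

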